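Set out gift boxes from the hasped stock case

TASK

Unlatch the wooden stock case by swinging its hasp up off the catch, open the lid, and set out every gift box that is in the case on the display board, each standing upright on one of its thin edges or ends. Then shut the lid fully and swing the hasp back down over the catch as far as it goes, leaving the other things on the counter where they are.

Things in the scene. Friction and masses are not known exactly. Their poses are not given: they have to be found in the camera images.
- case: Wooden case, fixed, 190 (x) x 300 (y) x 80 mm high when shut; origin: centre of its underside; front (hasp side) faces its -x. Base 45 mm high, foam-filled: boxes lie on a flat deck at z 45 mm, with only a lip 6 mm high, 9 to 14 mm behind the front face. Lid: hollow cover 35 mm high (29 inside), hinged on the base's far (+x) top edge. Catch: steel peg, 8 mm thick, 12 mm out of the base's front at y -90, z 36 mm.
- lid (a joint): Angle of the lid: 0 shut, growing as the front edge is lifted, up to 1.9 (1.57 is upright). A stiff hinge: it stays where it is left; about 8 N at the handle to lift, 4 N to lower. While the hasp is down the catch holds it shut.
- lid_handle (a point): Middle of the lid's T handle: a dark wooden dowel 14 mm thick and 36 mm long lying along the case's y on a 12 x 12 mm stem at its middle, its axis 28 mm above the lid's top, 30 mm behind the front edge. Pinched over its two ends, it can turn in the fingers. With the lid shut it is 160 mm before and 63 mm above the hinge line.
- lid_hinge (a point): Point on the lid's hinge line (which runs along the case's y), abreast of the handle, 45 mm above the counter.
- hasp (a joint): Angle of the hasp about its hinge on the lid: 0 hanging down flat against the front, over the catch peg; 1.57 sticking straight out to the front; stops at 2.2. It stays where it is left; under 2 N to swing.
- hasp_knob (a point): Middle of the hasp's pull: a dark steel bar 10 mm thick and 18 mm long along the case's y, carried by a bent wire at its middle. With the hasp down it is 32 mm in front of and 22 mm below the hasp's hinge, 36 mm before the front face, 48 mm above the counter. Pinched over its two ends it can turn in the fingers.
- hasp_hinge (a point): Middle of the hasp's hinge line (which runs along the case's y), 4 mm before the lid's front face, 70 mm above the counter when the lid is shut. The slotted steel strap is 28 mm wide and reaches 47 mm from it.
- board: Display board, a pale grooved wooden plank fixed on the counter, 140 (x) x 300 (y) x 12 mm high; origin at the centre of its underside. It lies on the other side of the counter from the case.
- box1: Closed cardboard gift box with a paper band, 50 x 80 x 24 mm, about 0.12 kg; origin at its centre, x along the width 50, y the length 80, z the thickness 24. Starts lying flat (z up) on the foam in the shut case, its y about along the case's y. One of three alike, two or three of them present (None: absent, or held in the fingers).
- box2: Closed cardboard gift box with a paper band, 50 x 80 x 24 mm, about 0.12 kg; origin at its centre, x along the width 50, y the length 80, z the thickness 24. Starts lying flat (z up) on the foam in the shut case, its y about along the case's y. One of three alike, two or three of them present (None: absent, or held in the fingers).
- box3: Closed cardboard gift box with a paper band, 50 x 80 x 24 mm, about 0.12 kg; origin at its centre, x along the width 50, y the length 80, z the thickness 24. Starts lying flat (z up) on the foam in the shut case, its y about along the case's y. One of three alike, two or three of them present (None: absent, or held in the fingers).
- tin: Small aluminium tin, 28 mm wide, 22 mm high, between case and board. A bystander that is not to be moved.
- lamp: Glass-ball lamp on a round wooden base, 90 mm wide, 116 mm high; origin under its centre. Fragile. A bystander that is not to be moved.

How it is judged:
By the outcome, as a careful person would: the job done as asked, in the order asked, and still so for the second after the job is handed in, with the robot touching nothing.
Of box1, box2, box3 only 2 to 3 are there at a start; the rules pass over those that are not, and their reading is None.
At some moment in a run one of box1, box2, box3 may be knocked a few centimetres aside while the robot is not near it.
Once in a run the grip may slacken for a moment while it holds something.
It also fails if it takes over 210 s, if anything falls off the work surface, if the arm or the gripper's body presses on something with over 40 N, if the wrist force passes 120 N, or if a joint passes its speed limit or range.

ROBOT

A 6-joint arm with a two-finger parallel gripper is mounted at the origin on the work surface. World frame = base frame: x ahead of the robot, y to its left, z up, the work surface at z = 0. Lengths are in m, angles in rad, forces in N, time in s.
With the tool pointing down it reaches from about 0.3 to 0.875 m from the base axis. Payload 6.4 kg.
Tool frame: the origin (TCP) lies between the finger pads; the fingertips stand 25 mm ahead of it and the grasp point (between the pads) lies 6 mm ahead of it (manip.nose_length is the distance from the TCP to the fingertips, in m); y points along the fingers, x is the direction in which the jaws open and shut, and the axes are right-handed (so a half turn about y gives the same grasp; the last joint's range is limited). The gripper opens to 88 mm and grips with 3 to 60 N. Pads are 18 mm wide; open, the fingers measure 123 mm over their backs; the gripper's body (75 mm by 187 mm) begins 45 mm behind the grasp point.
Start: joints at [-1.33, 0.181, 1.607, -0, 1.354, -0.206], TCP at [0.248, -0.519, 0.264] pointing down, gripper open.
Joint ranges: [-2.99, 2.99], [-0.89, 2.07], [0.3, 2.58], [-1.14, 4.28], [0, 2.63], [-3.12, 3.12]. Speed limits (rad/s): [2.57, 2.57, 3.01, 3.14, 3.14, 3.14].

INTERFACE

Orientations are given as [roll, pitch, yaw] about the fixed x, y, z axes, in that order (R = Rz(yaw) Ry(pitch) Rx(roll)).
In Python, from station import manip gives the robot as it stands. The module is installed in compiled form; this text tells all that it offers.
- The arm moves only by the tool arm_command, never from a script. Its argument "commands" is a list of rows, each a list of 5 numbers: the shift along the tool's x, y, z in cm, then the turn about the tool's y in rad, then the opening, from -1 (shut) to 1 (fully open), so that 0 is half open. In form: [[tx, ty, tz, twist, jaw], ...]. A call has 1 to 12 rows; each row is the pose to reach, as a shift and turn from the pose commanded when the call began, along the tool's axes at that moment; what a row does not reach only later rows make up. A row lasts 1/12 s, in which the tool goes at most 41.7 mm and 7.16 degrees, less where a joint would pass 70% of its speed; a pose out of reach is approached as far as the arm can. A call with a gripper value outside its range is refused whole. The fingers move at their own pace and stop on an object; "newtons" is the grip in N (left out, the last holds). Time passes only in rows, so rows that repeat a pose let the fingers close. It gives the time, the measured TCP pose, the force and the opening at its end, in the units of the state.
- manip.get_state(): the state, without advancing time (a new reading comes with each control period).
- manip.capture(name): name is "scene" or "top" or "wrist"; returns a dict with "image" (384x512x3 uint8, blue, green, red), "fx", "fy", "cx", "cy" (pixels), "world_from_camera" (4x4, takes a point from camera to world coordinates). Camera axes: x right, y down, z forward; pixel columns grow to the right and rows downward; lengths in m; the calibration is good to about 2 mm. The wrist camera is an equidistant fisheye: a pixel r from the principal point sees the ray r / f radians off the axis. A picture is of the moment at which its call begins. There is no depth.
- manip.finish_job(): hands the job in, once; it reports no verdict.
The state is a dict: "time_s": time; "joint_pos": joint angles; "dq": joint speeds; "tau": joint torques, N m; "ee_pos": TCP position; "ee_rot": TCP orientation; "contact_force": force on the tool from outside, world axes, zero at the start; "ft_torque": the same for the moment, N m; "finger_gap": finger opening in m.
Only numpy, scipy, OpenCV 4.12 (cv2) and the standard library are available. Lean on these libraries where they do the work, as an engineer would, in place of code of your own. Each camera call takes 0.05 s, during which the arm holds its last target.

## Working session

There is one attempt and no reset: what is moved stays moved. The work goes in short steps, Python scripts to look and compute and a tool call to move; the robot and the scene stay as the last step left them, time stands still between calls to the robot, and variables do not carry over. Pictures are saved under pics/ and viewed, and the job is handed in when it is done.

Besides the shell and the picture viewer there is one more tool, called after "Call:" in YAML: its name, and indented under it one key for each argument. arm_command: Moves the arm, as the interface text tells. Its arguments: {"type":"object","properties":{"commands":{"type":"array"},"newtons":{"type":"number"}},"required":["commands"]}

```bash
mkdir -p pics; python3 - <<'E'
from station import manip
import cv2
for n in("scene","top","wrist"):
    c=manip.capture(n);cv2.imwrite(f"pics/{n}0.png",c["image"])
    print(n,c["fx"],c["fy"],c["cx"],c["cy"]);print(c["world_from_camera"].round(4))
print(manip.get_state(),manip.nose_length)
E
```

```text
scene 437.21724314763037 437.21724314763037 256.0639426764236 191.86495090182862
[[ 0.0525  0.6754 -0.7356  1.336 ]
 [ 0.9986 -0.037   0.0373 -0.0528]
 [-0.0021 -0.7365 -0.6764  0.7899]
 [ 0.      0.      0.      1.    ]]
top 350.7092639473255 350.7092639473255 256.96098854344365 182.85268420679932
[[-0.0286 -0.9841  0.1752  0.3937]
 [-0.9994  0.0244 -0.026  -0.0023]
 [ 0.0213 -0.1759 -0.9842  0.948 ]
 [ 0.      0.      0.      1.    ]]
wrist 297.3186396354542 297.3186396354542 256.9938564355427 184.59565200798392
[[ 0.4315 -0.8582 -0.278   0.3205]
 [-0.9021 -0.4109 -0.1317 -0.482 ]
 [-0.0012  0.3076 -0.9515  0.3849]
 [ 0.      0.      0.      1.    ]]
{'time_s': 0.15, 'joint_pos': array([-1.33030397e+00,  1.81392154e-01,  1.60773190e+00,  2.86695284e-07,
        1.35381182e+00, -2.06308439e-01]), 'dq': array([ 0.00017016, -0.00018862, -0.00340051,  0.00139384,  0.00041669,
       -0.00171384]), 'tau': array([-1.76412705e-04, -4.34234047e+01, -3.42174840e+01,  7.02761882e-02,
        3.56375787e-02, -7.89010141e-05]), 'ee_pos': array([ 0.24837073, -0.5181892 ,  0.26302727]), 'ee_rot': array([-1.57052090e+00,  1.31468184e-03, -1.12399541e+00]), 'contact_force': array([ 0.03798014, -0.09445321, -0.28476851]), 'ft_torque': array([-0.02378153,  0.02585291, -0.05062061]), 'finger_gap': 0.08806665790743565} 0.025
```

View pics/scene0.png

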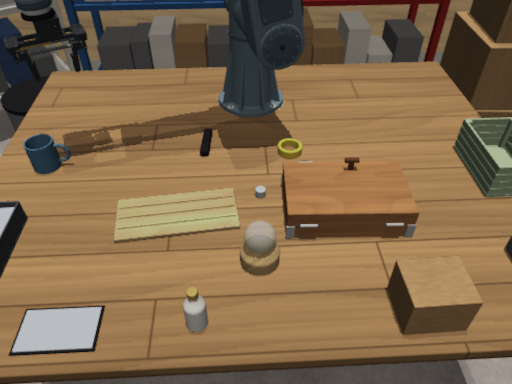

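View pics/top0.png

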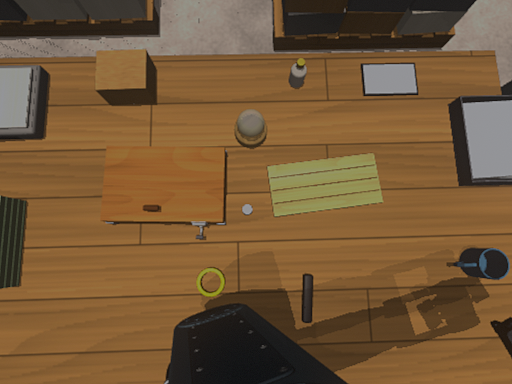

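View pics/wrist0.png

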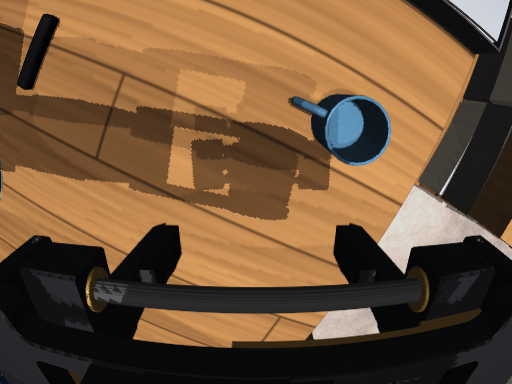

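The top view shows the case at about (103–226, 147–222), its hasp at (200, 230) and handle at (151, 208). The board is at (268–382, 154–216), the tin at (248, 210) and the lamp at (251, 127). I'll enlarge these to measure them.

```bash
cat > h.py <<'E'
import numpy as np,cv2
from station import manip
def ray(c,u,v,fish=False):
    T=c["world_from_camera"]
    x=(u-c["cx"])/c["fx"];y=(v-c["cy"])/c["fy"]
    if fish:
        r=np.hypot(x,y);d=np.array([x/r*np.sin(r),y/r*np.sin(r),np.cos(r)]) if r>1e-9 else np.array([0,0,1.])
    else:
        d=np.array([x,y,1.])
    d=T[:3,:3]@d
    return T[:3,3],d/np.linalg.norm(d)
def onz(c,u,v,z,fish=False):
    o,d=ray(c,u,v,fish);return o+d*(z-o[2])/d[2]
def tri(*rs):
    A=np.zeros((3,3));b=np.zeros(3)
    for o,d in rs:
        P=np.eye(3)-np.outer(d,d);A+=P;b+=P@o
    p=np.linalg.solve(A,b);return p,[np.linalg.norm((np.eye(3)-np.outer(d,d))@(p-o)) for o,d in rs]
def crop(img,u0,v0,u1,v1,k,name):
    cv2.imwrite(name,cv2.resize(img[v0:v1,u0:u1],None,fx=k,fy=k,interpolation=cv2.INTER_CUBIC))
def look(cam,name,box=None,k=4):
    c=manip.capture(cam)
    if box is None: cv2.imwrite(f"pics/{name}.png",c["image"])
    else: crop(c["image"],*box,k,f"pics/{name}.png")
    return c
E
python3 - <<'E'
import cv2
from h import crop
t=cv2.imread("pics/top0.png");s=cv2.imread("pics/scene0.png")
crop(t,95,135,265,250,4,"pics/t1.png");crop(s,240,145,430,245,4,"pics/s1.png");crop(t,235,100,395,225,4,"pics/t2.png")
E
```

```text
(no output)
```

View pics/t1.png

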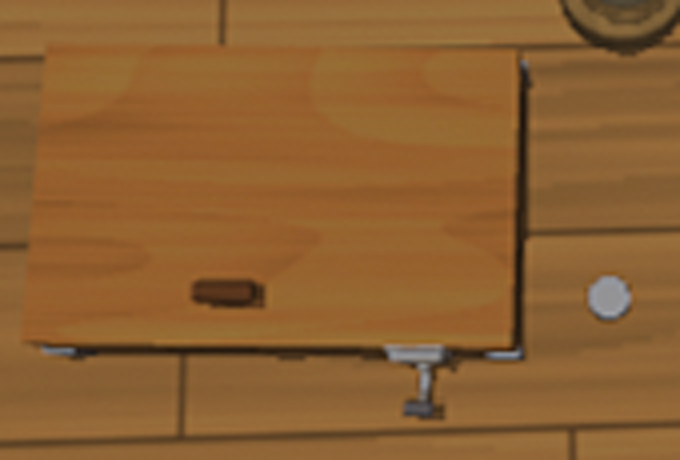

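View pics/s1.png

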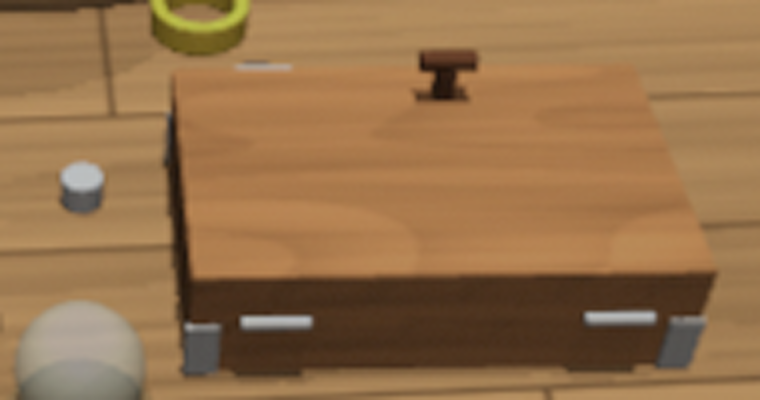

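View pics/t2.png

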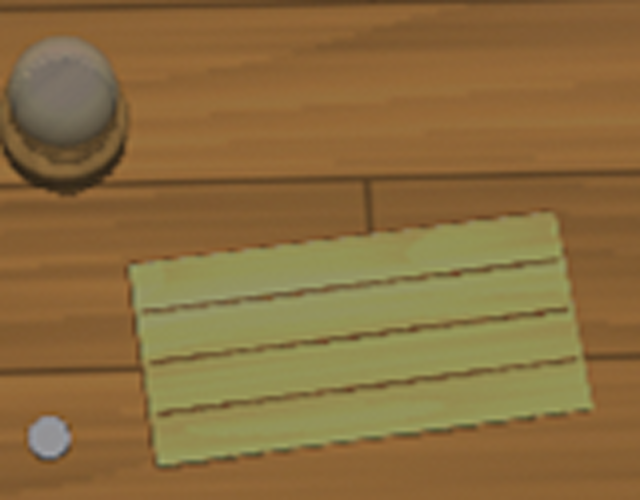

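```bash
python3 - <<'E'
from h import *
t=manip.capture("top");s=manip.capture("scene")
T=lambda x,y:(95+x/4-.375,135+y/4-.375)
S=lambda x,y:(240+x/4-.375,145+y/4-.375)
B=lambda x,y:(235+x/4-.375,100+y/4-.375)
C=[onz(t,*T(*p),.08) for p in[(48,45),(520,52),(515,348),(22,342)]]
print("lid top",np.round(C,4).tolist())
for i in range(4):
    d=C[(i+1)%4]-C[i];print(np.linalg.norm(d[:2]),np.degrees(np.arctan2(d[1],d[0])))
print("scene",[onz(s,*S(*p),.08).round(4).tolist() for p in[(190,276),(714,272),(640,67),(174,70)]])
print("handle",onz(t,*T(226,291),.108),onz(s,*S(449,60),.108),tri(ray(t,*T(226,291)),ray(s,*S(449,60))))
print("knob",onz(t,*T(424,409),.048))
print("hasp hinge",onz(t,*T(417,350),.072))
P=[onz(t,*B(*p),.012) for p in[(131,264),(552,211),(592,408),(158,466)]]
print("board",np.round(P,4).tolist(),np.mean(P,0))
for i in range(4):
    d=P[(i+1)%4]-P[i];print(np.linalg.norm(d[:2]),np.degrees(np.arctan2(d[1],d[0])))
print("tin",onz(t,*B(49,437),.022),"lamp",onz(t,*B(66,120),.05))
E
```

```text
lid top [[0.6531, 0.3537, 0.08], [0.6417, 0.0548, 0.08], [0.4534, 0.0602, 0.08], [0.4652, 0.3608, 0.08]]
0.29914269525456005 -92.17062504803343
0.1883746800042559 178.35669090458416
0.30082928539077414 87.74879253968534
0.1879436134060457 -2.1561838975534036
scene [[0.641, 0.0531, 0.08], [0.654, 0.3516, 0.08], [0.4675, 0.3644, 0.08], [0.454, 0.0623, 0.08]]
handle [0.49008152 0.22995025 0.108     ] [0.48828362 0.23070924 0.108     ] (array([0.48996792, 0.22987419, 0.10930085]), [np.float64(0.00027473504026778825), np.float64(0.00027473504026770737)])
knob [0.41877109 0.12036502 0.048     ]
hasp hinge [0.45439244 0.12140217 0.072     ]
board [[0.6076, -0.0569, 0.012], [0.6383, -0.3504, 0.012], [0.5004, -0.3657, 0.012], [0.4691, -0.0702, 0.012]] [ 0.55381971 -0.21078303  0.012     ]
0.2950743715123187 -84.02111877655345
0.13878298312792936 -173.67209591688754
0.29705899136831715 96.0473434145689
0.1391400231403996 5.509851647413766
tin [0.48934413 0.00193687 0.022     ] lamp [ 0.69847716 -0.01453737  0.05      ]
```

Both views agree on the case: centre about (0.553, 0.207), yaw −2.2°, handle at (0.490, 0.230) and knob at (0.419, 0.121). The handle sits about 20 mm to +y of the case's middle. The board is centred at (0.554, −0.211), yaw about 6°. Next I'll move above the knob.

```bash
cat >> h.py <<'E'
from scipy.spatial.transform import Rotation as Ro
def to(x=None,y=None,z=None,yaw=None,show=True):
    s=manip.get_state();p=s["ee_pos"];R=Ro.from_euler("xyz",s["ee_rot"]).as_matrix()
    y0=s["ee_rot"][2]
    t=np.array([p[0] if x is None else x,p[1] if y is None else y,p[2] if z is None else z])
    d=R.T@(t-p)*100
    tw=0 if yaw is None else -((yaw-y0+np.pi)%(2*np.pi)-np.pi)
    print("t%.2f"%s["time_s"],"pos",p.round(4),"yaw %.4f"%y0,"gap %.4f"%s["finger_gap"],"F",s["contact_force"].round(1),"-> cm",d.round(2),"tw %.3f"%tw)
E
python3 -c "
from h import *
to(.419,.1215,.18,1.533)"
```

```text
t0.25 pos [ 0.2484 -0.5183  0.2633] yaw -1.1240 gap 0.0882 F [ 0.  -0.5 -0.3] -> cm [-50.32   8.37  43.03] tw -2.657
```

Call:
arm_command:
  commands:
    - [-50.3,5,43,-2.657,1]
    - [-50.3,5,43,-2.657,1]
    - [-50.3,5,43,-2.657,1]
    - [-50.3,5,43,-2.657,1]
    - [-50.3,5,43,-2.657,1]
    - [-50.3,5,43,-2.657,1]
    - [-50.3,5,43,-2.657,1]
    - [-50.3,5,43,-2.657,1]
    - [-50.3,5,43,-2.657,1]
    - [-50.3,5,43,-2.657,1]
    - [-50.3,5,43,-2.657,1]
    - [-50.3,5,43,-2.657,1]

```text
time_s: 1.25
ee_pos: [0.3769, -0.0349, 0.2263]
ee_rot: [-1.572, -0.001, 0.382]
contact_force: [1.3, -1.3, 0.5]
finger_gap: 0.0879
```

```bash
python3 -c "
from h import *
to(.419,.1215,.18,1.533)"
```

```text
t1.25 pos [ 0.3769 -0.0349  0.2263] yaw 0.3817 gap 0.0879 F [ 1.3 -1.3  0.5] -> cm [ 9.72  4.63 12.95] tw -1.151
```

Call:
arm_command:
  commands:
    - [9,4,12,-1.1,0.2]
    - [9,4,12,-1.1,0.2]
    - [9,4,12,-1.1,0.2]
    - [9,4,12,-1.1,0.2]
    - [9,4,12,-1.1,0.2]
    - [9,4,12,-1.1,0.2]
    - [9,4,12,-1.1,0.2]
    - [9,4,12,-1.1,0.2]
    - [9,4,12,-1.1,0.2]
    - [9,4,12,-1.1,0.2]
    - [9,4,12,-1.1,0.2]
    - [9,4,12,-1.1,0.2]

```text
time_s: 2.25
ee_pos: [0.4165, 0.1078, 0.186]
ee_rot: [-1.571, -0.0, 1.473]
contact_force: [-0.3, -0.5, -0.9]
finger_gap: 0.053
```

```bash
python3 -c "
from h import *
to(.419,.1215,.13,1.533)
look('wrist','w1')"
```

```text
t2.25 pos [0.4165 0.1078 0.186 ] yaw 1.4730 gap 0.0530 F [-0.3 -0.5 -0.9] -> cm [ 1.38  5.6  -0.12] tw -0.060
```

View pics/w1.png

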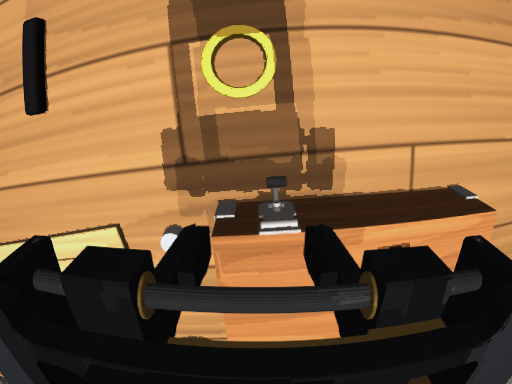

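The wrist picture shows the knob at (277, 182). I'll check that by casting a ray at z = 0.048.

```bash
python3 -c "
from h import *
c=manip.capture('wrist')
print(onz(c,277,182,.048,True))
to(.419,.1205,.11,1.533)"
```

```text
[0.41988458 0.12756594 0.048     ]
t2.35 pos [0.4166 0.1078 0.1861] yaw 1.4740 gap 0.0525 F [-0.2 -0.7 -0.8] -> cm [ 1.29  7.61 -0.12] tw -0.059
```

Call:
arm_command:
  commands:
    - [1.5,7,-0.1,-0.06,0.1]
    - [1.5,7,-0.1,-0.06,0.1]
    - [1.5,7,-0.1,-0.06,0.1]
    - [1.5,7,-0.1,-0.06,0.1]
    - [1.5,7,-0.1,-0.06,0.1]
    - [1.5,7,-0.1,-0.06,0.1]

```text
time_s: 2.85
ee_pos: [0.4204, 0.1225, 0.1179]
ee_rot: [-1.574, -0.0, 1.535]
contact_force: [0.2, -1.1, 0.2]
finger_gap: 0.0483
```

```bash
python3 -c "
from h import *
to(.419,.1225,.053,1.533)
look('wrist','w2',(200,120,360,240),4)
look('scene','s2',(220,100,380,220),4)"
```

```text
t2.85 pos [0.4204 0.1225 0.1179] yaw 1.5354 gap 0.0483 F [ 0.2 -1.1  0.2] -> cm [-0.    6.49  0.16] tw 0.002
```

View pics/w2.png

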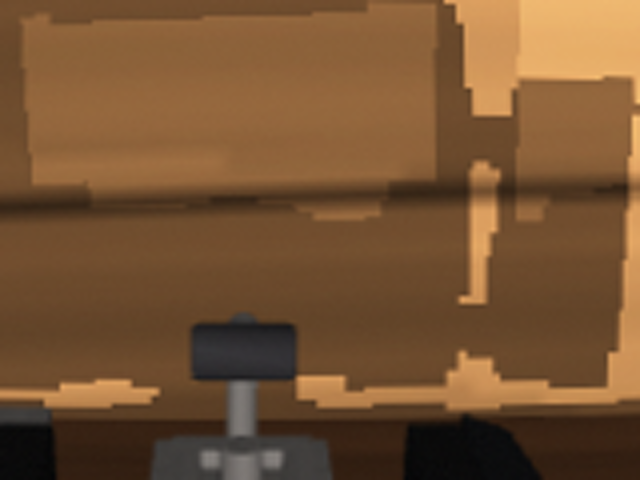

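The knob is at about (261, 208), nearly centred between the fingers. I'll descend and pinch it.

Call:
arm_command:
  commands:
    - [0,3,0.1,0,0.1]
    - [0,6.5,0.1,0,0.1]
    - [0,6.5,0.1,0,0.1]
    - [0,6.5,0.1,0,0.1]
    - [0,6.5,0.1,0,-1]
    - [0,6.5,0.1,0,-1]
    - [0,6.5,0.1,0,-1]
    - [0,6.5,0.1,0,-1]
    - [0,6.5,0.1,0,-1]
    - [0,6.5,0.1,0,-1]
    - [0,6.5,0.1,0,-1]
    - [0,6.5,0.1,0,-1]
  newtons: 15

```text
time_s: 3.95
ee_pos: [0.4192, 0.1243, 0.0522]
ee_rot: [-1.574, -0.003, 1.535]
contact_force: [2.0, 10.4, 2.7]
finger_gap: 0.0163
```

```bash
python3 -c "
from h import *
to()
look('wrist','w3',(180,140,340,260),4)"
```

```text
t3.95 pos [0.4192 0.1243 0.0522] yaw 1.5351 gap 0.0163 F [ 2.  10.4  2.7] -> cm [0. 0. 0.] tw 0.000
```

View pics/w3.png

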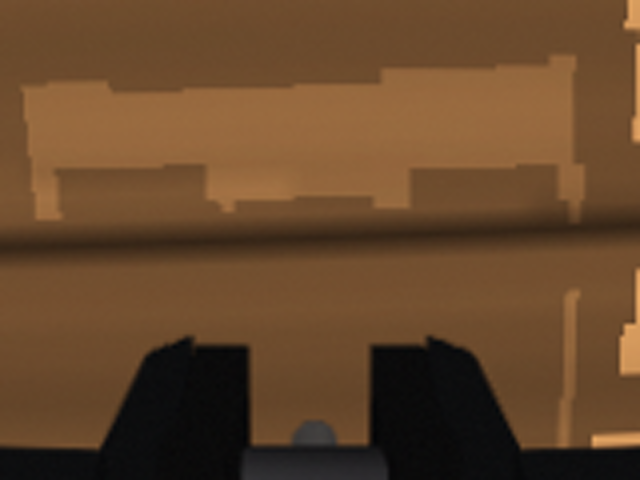

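```bash
python3 -c "
import numpy as np
for f in np.arange(.12,1.45,.12): print(round(f,2), (-22-(-22*np.cos(f)+32*np.sin(f))).round(1)/10,(32*np.cos(f)+22*np.sin(f)-32).round(1)/10)"
```

```text
0.12 -0.4 0.24
0.24 -0.82 0.43
0.36 -1.27 0.5700000000000001
0.48 -1.73 0.65
0.6 -2.19 0.6799999999999999
0.72 -2.66 0.6599999999999999
0.84 -3.1100000000000003 0.5700000000000001
0.96 -3.56 0.44000000000000006
1.08 -3.9899999999999998 0.25
1.2 -4.39 0.01
1.32 -4.75 -0.27
1.44 -5.09 -0.6
```

Call:
arm_command:
  commands:
    - [0.2,-0.4,0.24,0,-1]
    - [0.2,-0.82,0.43,0,-1]
    - [0.2,-1.27,0.57,0,-1]
    - [0.2,-1.73,0.65,0,-1]
    - [0.2,-2.19,0.68,0,-1]
    - [0.2,-2.66,0.66,0,-1]
    - [0.2,-3.11,0.57,0,-1]
    - [0.2,-3.56,0.44,0,-1]
    - [0.2,-3.99,0.25,0,-1]
    - [0.2,-4.39,0,0,-1]
    - [0.2,-4.75,-0.27,0,-1]
    - [0.2,-5.09,-0.6,0,-1]
  newtons: 15

```text
time_s: 5.0
ee_pos: [0.4226, 0.1247, 0.1018]
ee_rot: [-1.567, 0.0, 1.536]
contact_force: [-4.3, 2.8, 1.5]
finger_gap: 0.0168
```

```bash
python3 -c "
from h import *
to()
look('wrist','w4',(140,140,380,320),3)"
```

```text
t5.00 pos [0.4226 0.1247 0.1018] yaw 1.5362 gap 0.0168 F [-4.3  2.8  1.5] -> cm [0. 0. 0.] tw 0.000
```

View pics/w4.png

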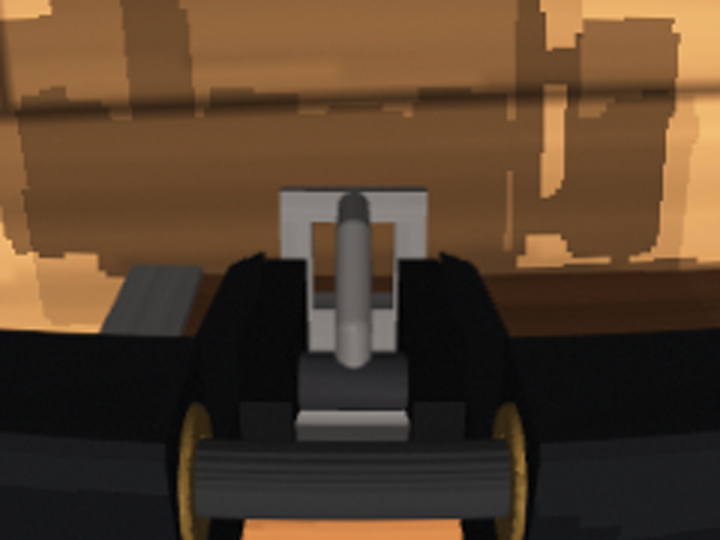

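The wrist picture shows the hasp sticking out with its strap edge-on and clear of the catch. I'll release it, rise and move over to the handle.

Call:
arm_command:
  commands:
    - [0.2,-5.1,-0.6,0,0.3]
    - [0,0,0,0,0.3]
    - [0,0,0,0,0.3]
    - [0,0,0,0,0.3]
    - [0,0,0,0,0.3]
    - [0,-4,0,0,0.3]
    - [0,-8,0,0,0.3]
    - [0,-8,0,0,0.3]
    - [0,-8,0,0,0.3]
  newtons: 15

```text
time_s: 5.8
ee_pos: [0.4262, 0.1245, 0.1847]
ee_rot: [-1.577, -0.0, 1.536]
contact_force: [0.4, -0.9, -0.1]
finger_gap: 0.0574
```

My first row wrongly carried over the old shift (up 5 cm) while the jaws were still opening. I'll check whether that moved anything.

```bash
python3 -c "
from h import *
to(.49,.2295,.15,1.533)
look('wrist','w5',(140,120,400,300),3)
look('top','t5',(95,135,265,250),4)"
```

```text
t5.80 pos [0.4262 0.1245 0.1847] yaw 1.5361 gap 0.0574 F [ 0.4 -0.9 -0.1] -> cm [10.71  3.5  -5.99] tw 0.003
```

View pics/w5.png

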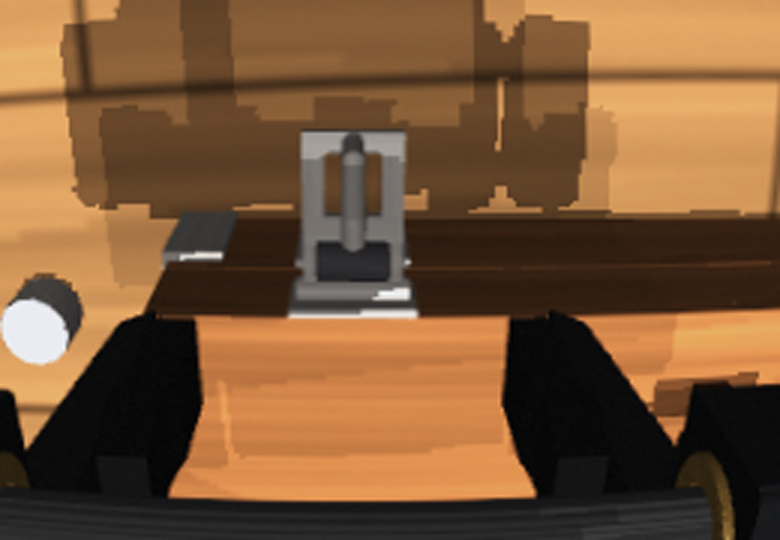

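View pics/t5.png

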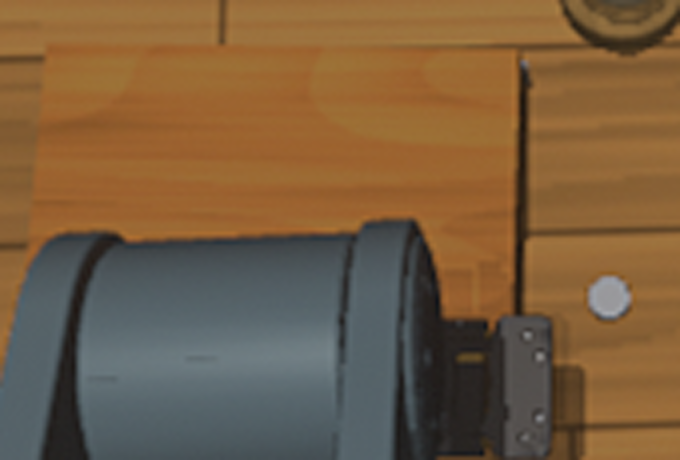

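The hasp is up at around 1.5 rad and nothing else moved. Next I'll go over the handle.

Call:
arm_command:
  commands:
    - [10.7,0,-6,0,0.4]
    - [10.7,0,-6,0,0.4]
    - [10.7,0,-6,0,0.4]
    - [10.7,0,-6,0,0.4]
    - [10.7,2,-6,0,0.4]
    - [10.7,2,-6,0,0.4]
    - [10.7,2,-6,0,0.4]

```text
time_s: 6.48
ee_pos: [0.4857, 0.2288, 0.1594]
ee_rot: [-1.565, 0.002, 1.536]
contact_force: [0.4, -0.1, 0.1]
finger_gap: 0.0619
```

```bash
python3 -c "
from h import *
to(.49,.2295,.114,1.533)
look('wrist','w6',(140,120,400,300),3)
c=look('scene','s6',(240,50,430,170),4)"
```

```text
t6.48 pos [0.4857 0.2288 0.1594] yaw 1.5361 gap 0.0619 F [ 0.4 -0.1  0.1] -> cm [ 0.09  4.54 -0.46] tw 0.003
```

View pics/w6.png

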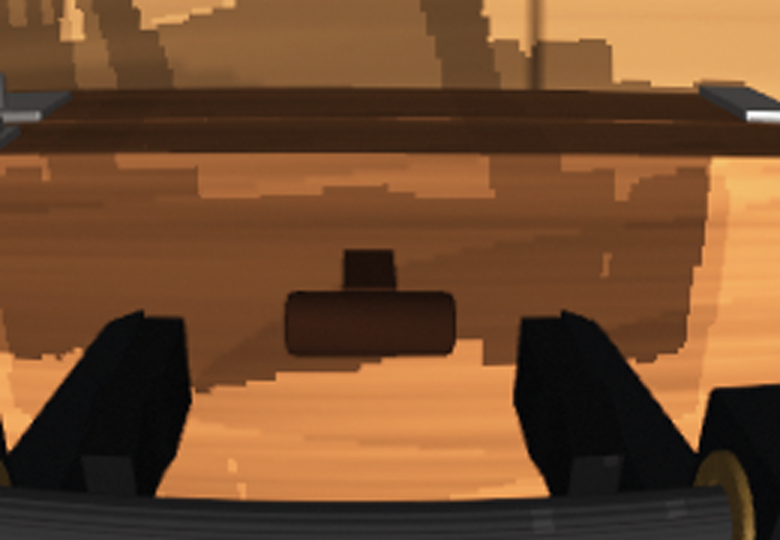

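View pics/s6.png

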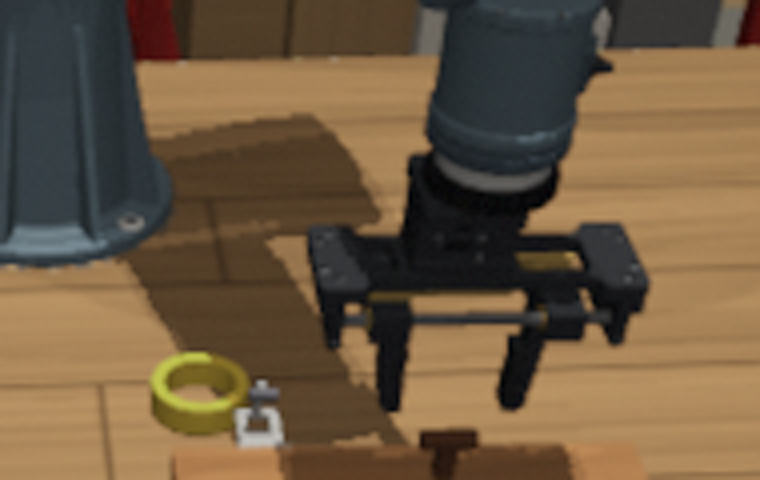

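The dowel is about 4 mm to tool +x of the finger middle, and the wrist reading was also the right one for the knob. I'll shift by that, descend and pinch.

Call:
arm_command:
  commands:
    - [0.35,0,-0.4,0,0.4]
    - [0.35,2.2,-0.4,0,0.4]
    - [0.35,4.5,-0.4,0,0.4]
    - [0.35,4.5,-0.4,0,0.4]
    - [0.35,4.5,-0.4,0,-1]
    - [0.35,4.5,-0.4,0,-1]
    - [0.35,4.5,-0.4,0,-1]
    - [0.35,4.5,-0.4,0,-1]
    - [0.35,4.5,-0.4,0,-1]
    - [0.35,4.5,-0.4,0,-1]
    - [0.35,4.5,-0.4,0,-1]
    - [0.35,4.5,-0.4,0,-1]
  newtons: 25

```text
time_s: 7.58
ee_pos: [0.4924, 0.2324, 0.1175]
ee_rot: [-1.572, 0.0, 1.536]
contact_force: [1.2, -4.8, 2.7]
finger_gap: 0.0356
```

```bash
python3 -c "
from h import *
to()
look('wrist','w7',(140,120,400,300),3)"
python3 -c "
import numpy as np
for k in range(1,25):
  th=.07*k
  x=-160*np.cos(th)+63*np.sin(th);z=63*np.cos(th)+160*np.sin(th)
  print(round(th,2),'ty',round(-(z-63)/10,2),'tz',round(-(x+160)/10,2))"
```

```text
t7.58 pos [0.4924 0.2324 0.1175] yaw 1.5360 gap 0.0356 F [ 1.2 -4.8  2.7] -> cm [0. 0. 0.] tw 0.000
0.07 ty -1.1 tz -0.48
0.14 ty -2.17 tz -1.04
0.21 ty -3.2 tz -1.66
0.28 ty -4.18 tz -2.36
0.35 ty -5.1 tz -3.13
0.42 ty -5.98 tz -3.96
0.49 ty -6.79 tz -4.85
0.56 ty -7.54 tz -5.79
0.63 ty -8.22 tz -6.78
0.7 ty -8.83 tz -7.82
0.77 ty -9.36 tz -8.9
0.84 ty -9.82 tz -10.01
0.91 ty -10.2 tz -11.15
0.98 ty -10.5 tz -12.32
1.05 ty -10.71 tz -13.5
1.12 ty -10.85 tz -14.7
1.19 ty -10.9 tz -15.9
1.26 ty -10.86 tz -17.11
1.33 ty -10.74 tz -18.3
1.4 ty -10.54 tz -19.49
1.47 ty -10.25 tz -20.66
1.54 ty -9.89 tz -21.8
1.61 ty -9.44 tz -22.92
1.68 ty -8.92 tz -24.01
```

View pics/w7.png

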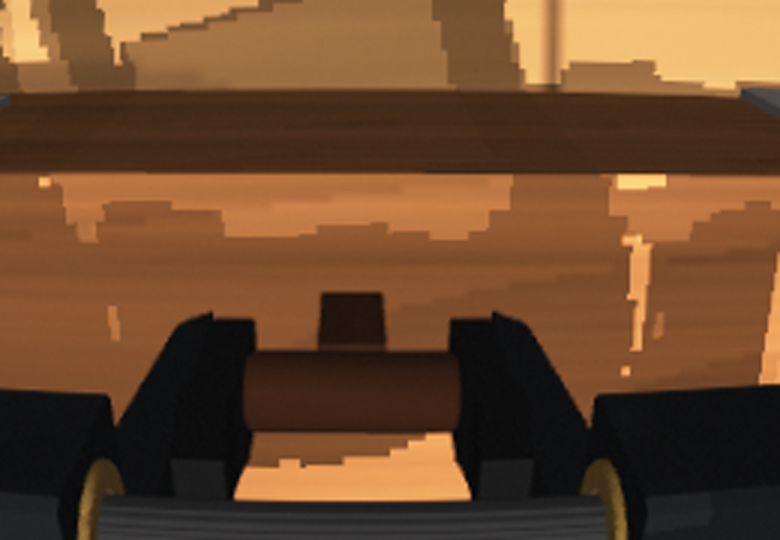

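The dowel is pinched (gap 35.6 mm). I'll lift along the hinge arc.

Call:
arm_command:
  commands:
    - [0,-1.1,-0.48,0,-1]
    - [0,-2.17,-1.04,0,-1]
    - [0,-3.2,-1.66,0,-1]
    - [0,-4.18,-2.36,0,-1]
    - [0,-5.1,-3.13,0,-1]
    - [0,-5.98,-3.96,0,-1]
    - [0,-6.79,-4.85,0,-1]
    - [0,-7.54,-5.79,0,-1]
    - [0,-8.22,-6.78,0,-1]
    - [0,-8.83,-7.82,0,-1]
    - [0,-9.36,-8.9,0,-1]
    - [0,-9.36,-8.9,0,-1]
  newtons: 35

```text
time_s: 8.63
ee_pos: [0.5818, 0.229, 0.2116]
ee_rot: [-1.57, 0.001, 1.536]
contact_force: [-1.2, -5.3, -1.2]
finger_gap: 0.0352
```

```bash
python3 -c "
from h import *
to()
look('wrist','w8')
look('scene','s8',(200,50,430,230),3)"
```

```text
t8.63 pos [0.5818 0.229  0.2116] yaw 1.5356 gap 0.0352 F [-1.2 -5.3 -1.2] -> cm [0. 0. 0.] tw 0.000
```

View pics/w8.png

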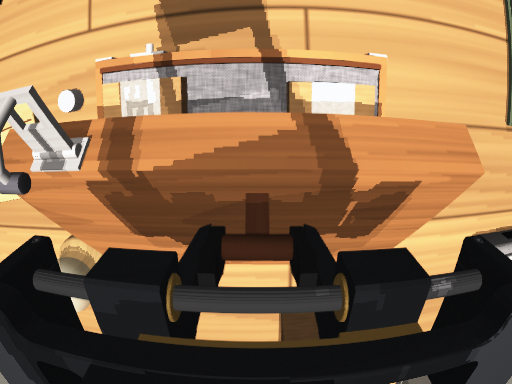

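View pics/s8.png

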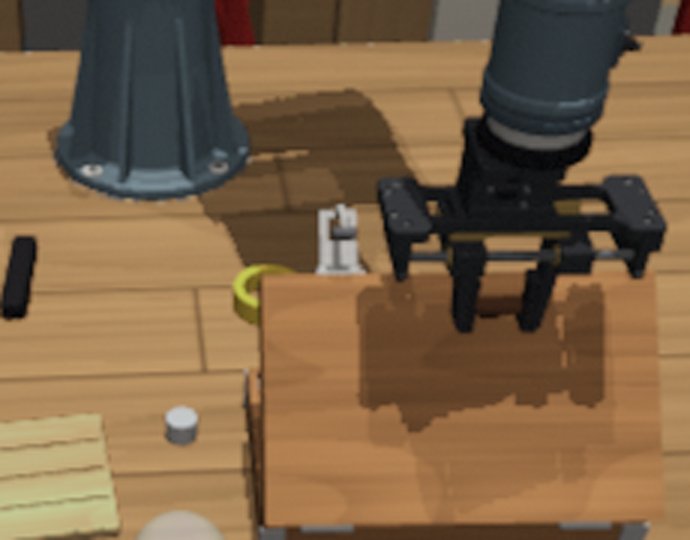

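The lid is at about 0.77 rad and boxes are visible inside. The hasp clears the gripper body only narrowly, so I'll lift to about 1.1 rad, release, and push the lid the rest of the way from the other side.

Call:
arm_command:
  commands:
    - [0,-0.46,-1.1,0,-1]
    - [0,-0.84,-2.25,0,-1]
    - [0,-1.14,-3.4,0,-1]
    - [0,-1.35,-4.6,0,-1]
    - [0,-1.35,-4.6,0,-1]
    - [0,-1.35,-4.6,0,0.2]
    - [0,-1.35,-4.6,0,0.2]
    - [0,-1.35,-4.6,0,0.2]
    - [0,-1.35,-4.6,0,0.2]
    - [0,-1.35,-4.6,0,0.2]
  newtons: 35

```text
time_s: 9.57
ee_pos: [0.6269, 0.2285, 0.2248]
ee_rot: [-1.572, -0.001, 1.536]
contact_force: [-0.6, 0.8, 0.1]
finger_gap: 0.0527
```

```bash
python3 -c "
from h import *
to()
look('wrist','w9')"
```

```text
t9.57 pos [0.6269 0.2285 0.2248] yaw 1.5364 gap 0.0527 F [-0.6  0.8  0.1] -> cm [0. 0. 0.] tw 0.000
```

View pics/w9.png

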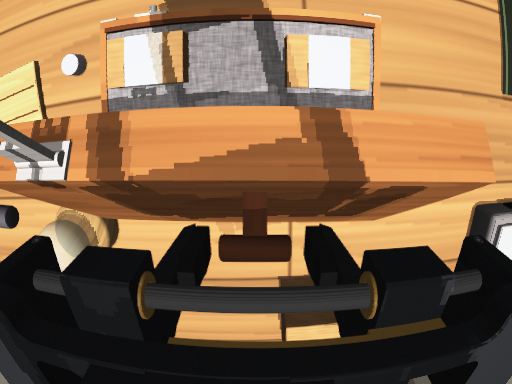

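I see two boxes so far, at about (110–185, 35–85) and (285–368, 35–88). Next I'll retract up, go round in front of the lid's rim with the fingers closed, and push.

Call:
arm_command:
  commands:
    - [0,-4,0,0,0.2]
    - [0,-8,0,0,0]
    - [0,-9,3,0,-1]
    - [1,-9,7,0,-1]
    - [2,-9,10,0,-1]
    - [4,-9,12.7,0,-1]
    - [4,-9,12.7,0,-1]
    - [4,-5,12.7,0,-1]
    - [4,-1,12.7,0,-1]
    - [4,0.4,12.7,0,-1]
    - [4,0.4,12.7,0,-1]
  newtons: 30

```text
time_s: 10.53
ee_pos: [0.4988, 0.2716, 0.2154]
ee_rot: [-1.563, 0.003, 1.536]
contact_force: [-0.1, -1.1, -0.6]
finger_gap: 0.0004
```

```bash
python3 -c "
from h import *
to(.555)
look('wrist','w10')
look('scene','s10',(200,50,430,230),3)"
```

```text
t10.53 pos [0.4988 0.2716 0.2154] yaw 1.5362 gap 0.0004 F [-0.1 -1.1 -0.6] -> cm [ 0.19 -0.04 -5.62] tw 0.000
```

View pics/w10.png

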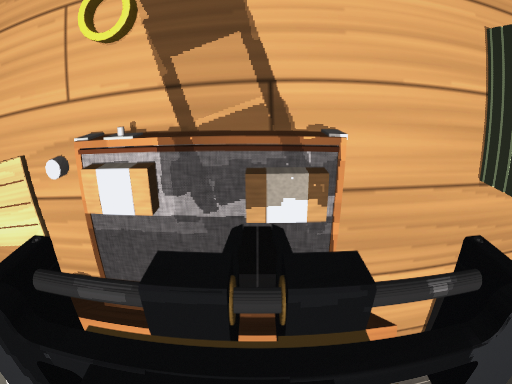

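View pics/s10.png

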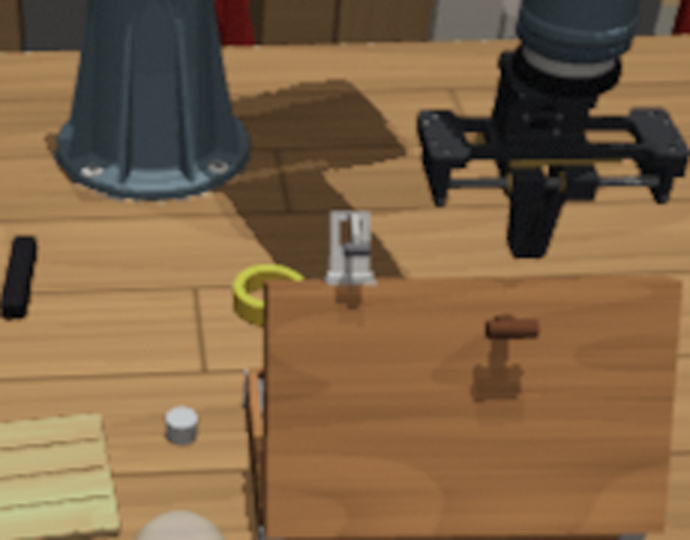

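The lid is holding at about 1.1 rad and the fingers are in front of its rim. Now pushing.

Call:
arm_command:
  commands:
    - [0,-0.3,-3,0,-1]
    - [0,-0.3,-5,0,-1]
    - [0,-0.3,-6.5,0,-1]
    - [0,-0.3,-8,0,-1]
    - [0,-0.3,-9.5,0,-1]
    - [0,-0.3,-11,0,-1]
    - [0,-0.3,-12.5,0,-1]
    - [0,-0.3,-14,0,-1]
    - [0,-0.3,-15.5,0,-1]
    - [0,-0.3,-16.7,0,-1]
    - [0,-0.3,-17.5,0,-1]
    - [0,-0.3,-17.5,0,-1]

```text
time_s: 11.63
ee_pos: [0.6777, 0.2663, 0.2242]
ee_rot: [-1.573, -0.001, 1.536]
contact_force: [0.4, 0.3, -0.0]
finger_gap: 0.0004
```

```bash
python3 -c "
from h import *
to()
look('wrist','w11')
look('scene','s11',(200,50,430,230),3)"
```

```text
t11.63 pos [0.6777 0.2663 0.2242] yaw 1.5356 gap 0.0004 F [ 0.4  0.3 -0. ] -> cm [0. 0. 0.] tw 0.000
```

View pics/s11.png

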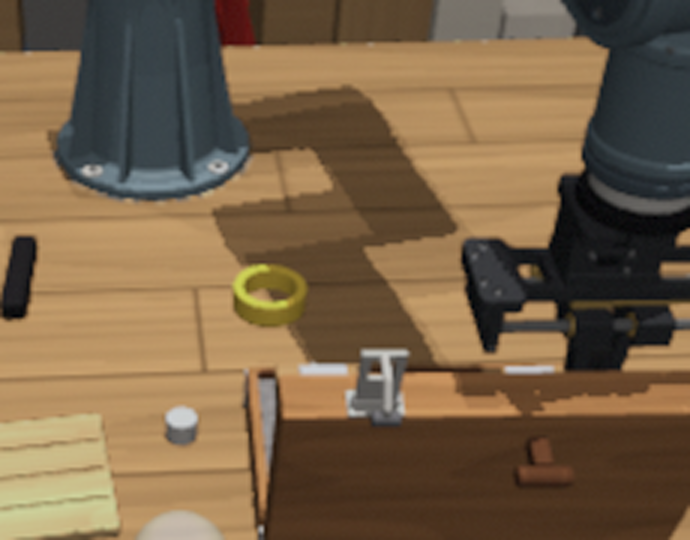

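View pics/w11.png

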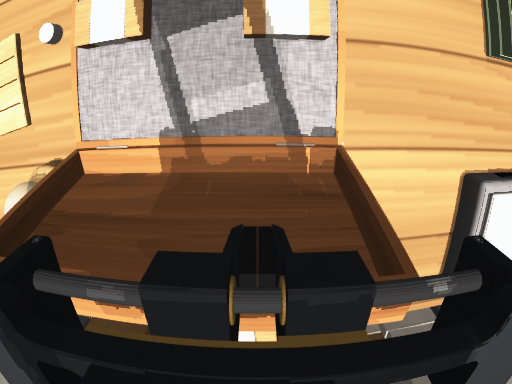

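The lid is at about 1.75 rad and the case holds exactly two boxes, with the rear foam bare. I'll back off and measure them.

Call:
arm_command:
  commands:
    - [-2,-2,4,0,0]
    - [-4,-6,8,0,1]
    - [-4,-8,12,0,1]
    - [-4,-8,16,0,1]
    - [-4,-8,20,0,1]
    - [-4,-8,24,0,1]
    - [-4,-8,27,0,1]
    - [-4,-8,27,0,1]
    - [-4,-8,27,0,1]

```text
time_s: 12.48
ee_pos: [0.4032, 0.2362, 0.3047]
ee_rot: [-1.575, -0.001, 1.538]
contact_force: [0.8, 0.4, 0.4]
finger_gap: 0.0581
```

```bash
python3 -c "
from h import *
to()
look('wrist','w12')
look('top','t12',(85,100,275,240),4)"
```

```text
t12.48 pos [0.4032 0.2362 0.3047] yaw 1.5380 gap 0.0581 F [0.8 0.4 0.4] -> cm [0. 0. 0.] tw 0.000
```

View pics/t12.png

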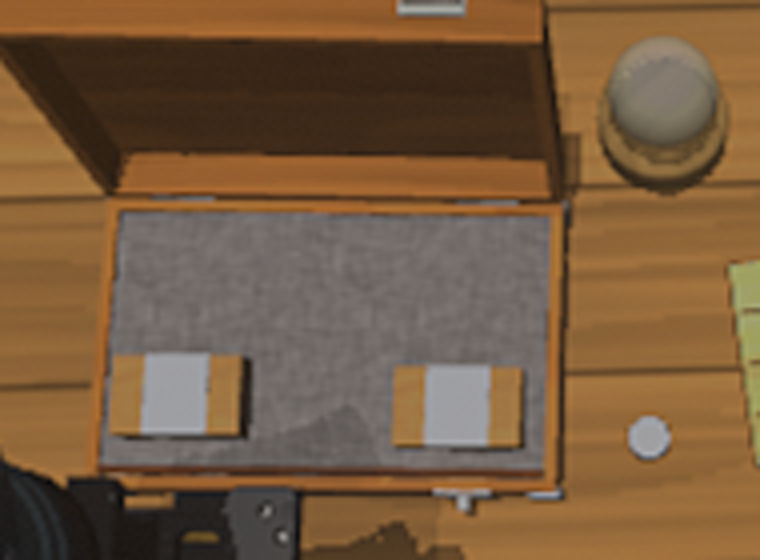

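View pics/w12.png

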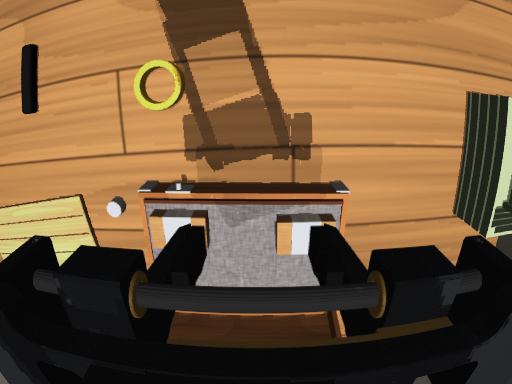

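```bash
python3 - <<'E'
from h import *
t=manip.capture("top");w=manip.capture("wrist")
T=lambda x,y:(85+x/4-.375,100+y/4-.375)
for n,ps in dict(L=[(111,354),(243,356),(241,437),(109,435)],R=[(394,366),(523,368),(521,447),(392,445)]).items():
    P=np.array([onz(t,*T(*p),.069) for p in ps]);print(n,P[:,:2].round(4).tolist(),P.mean(0).round(4))
    for i in range(4):
        d=P[(i+1)%4]-P[i];print("  %.4f %.2f"%(np.linalg.norm(d[:2]),np.degrees(np.arctan2(d[1],d[0]))))
# colour check, top face by contour of white band
g=cv2.cvtColor(t["image"],cv2.COLOR_BGR2HSV)
m=cv2.inRange(g,(0,0,130),(180,60,255));m[:180]=0;m[220:]=0;m[:,:85]=0;m[:,230:]=0
n,l,st,ce=cv2.connectedComponentsWithStats(m)
for i in range(1,n):
    if st[i,4]>40: print(st[i],ce[i],onz(t,*ce[i],.069).round(4))
E
```

```text
L [[0.5458, 0.3388], [0.5424, 0.2563], [0.4912, 0.2561], [0.4946, 0.3378]] [0.5185 0.2973 0.069 ]
  0.0826 -92.32
  0.0512 -179.84
  0.0818 87.61
  0.0512 1.10
R [[0.5336, 0.1615], [0.5303, 0.0803], [0.4803, 0.0819], [0.4837, 0.1623]] [0.507  0.1215 0.069 ]
  0.0813 -92.35
  0.0500 178.12
  0.0805 87.59
  0.0499 -0.95
[120 188  17  20 326] [128.29447853 197.61042945] [0.5206 0.2982 0.069 ]
[191 191  17  20 325] [198.68       200.39692308] [0.5091 0.1223 0.069 ]
```

The boxes are centred at about (0.519, 0.298) and (0.508, 0.122). Their measured sizes of 81–82 × 50–51 mm match. Next I'll go over the right one's rear edge.

```bash
python3 -c "
from h import *
to(.523,.123,.145,1.530)"
```

```text
t12.68 pos [0.4065 0.2357 0.3037] yaw 1.5354 gap 0.0742 F [ 0.7 -0.   0.4] -> cm [-10.86  15.89 -12.02] tw 0.005
```

Call:
arm_command:
  commands:
    - [-4,2,-4,0,1]
    - [-8,4,-8,0,1]
    - [-10.9,7,-12,0,1]
    - [-10.9,11,-12,0,1]
    - [-10.9,14,-12,0,1]
    - [-10.9,15.9,-12,0,1]
    - [-10.9,15.9,-12,0,1]
    - [-10.9,15.9,-12,0,1]

```text
time_s: 13.35
ee_pos: [0.5201, 0.1218, 0.1414]
ee_rot: [-1.564, 0.0, 1.534]
contact_force: [-0.4, 0.2, 1.0]
finger_gap: 0.0877
```

```bash
python3 - <<'E'
from h import *
to(.523,.123,.075,1.530)
c=look('wrist','w13')
for e in range(1): pass
E
```

```text
t13.35 pos [0.5201 0.1218 0.1414] yaw 1.5341 gap 0.0877 F [-0.4  0.2  1. ] -> cm [ 0.13  6.64 -0.33] tw 0.004
```

View pics/w13.png

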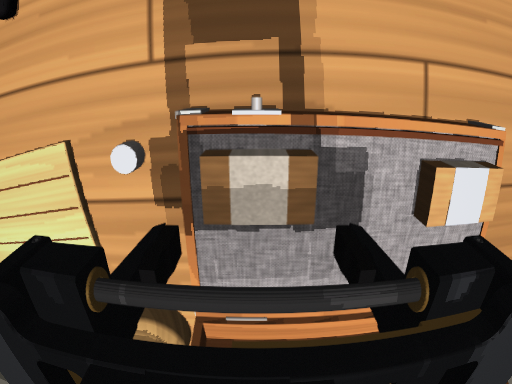

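```bash
python3 - <<'E'
from h import *
c=look('wrist','w14',(190,140,330,240),5)
for p in[(201,152),(317,152),(317,226),(201,226)]: print(p,onz(c,*p,.069,True).round(4))
E
```

```text
(201, 152) [0.4803 0.0872 0.069 ]
(317, 152) [0.4831 0.1665 0.069 ]
(317, 226) [0.5391 0.1681 0.069 ]
(201, 226) [0.5359 0.0818 0.069 ]
```

View pics/w14.png

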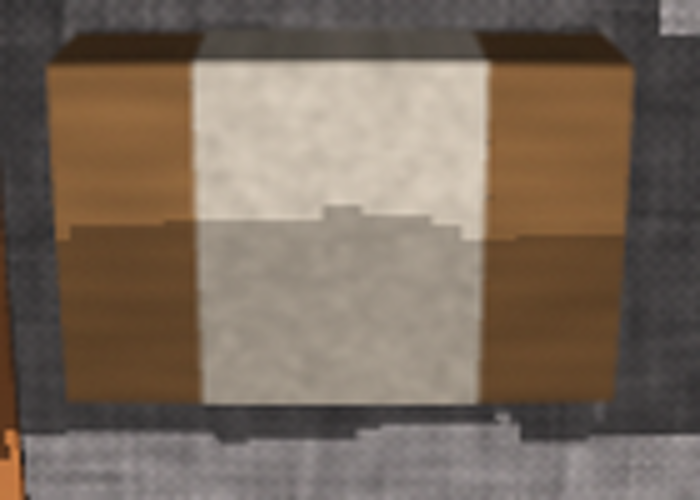

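```bash
python3 - <<'E'
from h import *
c=manip.capture('wrist')
P=np.array([onz(c,*p,.069,True) for p in[(199.2,153),(316.2,153),(312.4,220.2),(203.4,220.2)]]);print(P.round(4),P.mean(0).round(4))
to(P[:,0].mean()+.015,P[:,1].mean(),.074,1.530)
E
```

```text
[[0.4824 0.0859 0.069 ]
 [0.4853 0.1666 0.069 ]
 [0.5361 0.1652 0.069 ]
 [0.5332 0.0841 0.069 ]] [0.5092 0.1254 0.069 ]
t13.50 pos [0.5228 0.123  0.1467] yaw 1.5364 gap 0.0880 F [ 0.7 -0.2 -0.1] -> cm [ 0.25  7.27 -0.1 ] tw 0.006
```

Call:
arm_command:
  commands:
    - [0.18,1.5,-0.1,0.005,1]
    - [0.18,3,-0.1,0.005,1]
    - [0.18,4.2,-0.1,0.005,1]
    - [0.18,4.2,-0.1,0.005,1]
    - [0.18,4.2,-0.1,0.005,1]

```text
time_s: 13.92
ee_pos: [0.5224, 0.1248, 0.1031]
ee_rot: [-1.572, -0.0, 1.532]
contact_force: [-0.5, 0.1, -0.8]
finger_gap: 0.0879
```

```bash
python3 - <<'E'
from h import *
to(.5242,.1248,.074,1.530)
c=look('wrist','w15',(130,130,390,310),3)
E
```

```text
t13.92 pos [0.5224 0.1248 0.1031] yaw 1.5317 gap 0.0879 F [-0.5  0.1 -0.8] -> cm [ 0.01  2.91 -0.18] tw 0.002
```

View pics/w15.png

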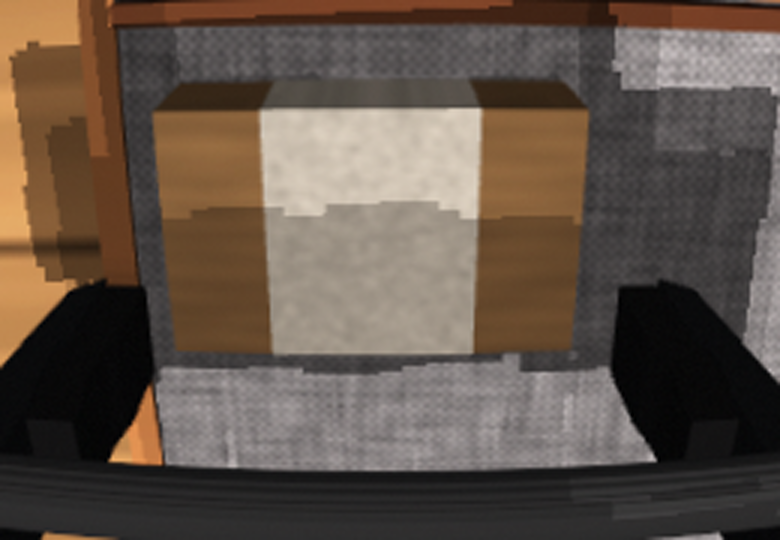

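Call:
arm_command:
  commands:
    - [-0.1,1.5,-0.2,0,1]
    - [-0.1,2.9,-0.2,0,1]
    - [-0.1,2.9,-0.2,0,1]
    - [-0.1,2.9,-0.2,0,1]
    - [-0.1,2.9,-0.2,0,0.5]
    - [-0.1,2.9,-0.2,0,0.5]
    - [-0.1,2.9,-0.2,0,0.5]
    - [-0.1,2.9,-0.2,0,0.5]
  newtons: 6

```text
time_s: 14.63
ee_pos: [0.5249, 0.1234, 0.0743]
ee_rot: [-1.573, -0.0, 1.531]
contact_force: [-1.9, 0.4, 6.7]
finger_gap: 0.0799
```

```bash
python3 - <<'E'
from h import *
to()
c=look('wrist','w16',(130,130,390,310),3)
E
```

```text
t14.63 pos [0.5249 0.1234 0.0743] yaw 1.5311 gap 0.0799 F [-1.9  0.4  6.7] -> cm [0. 0. 0.] tw 0.000
```

View pics/w16.png

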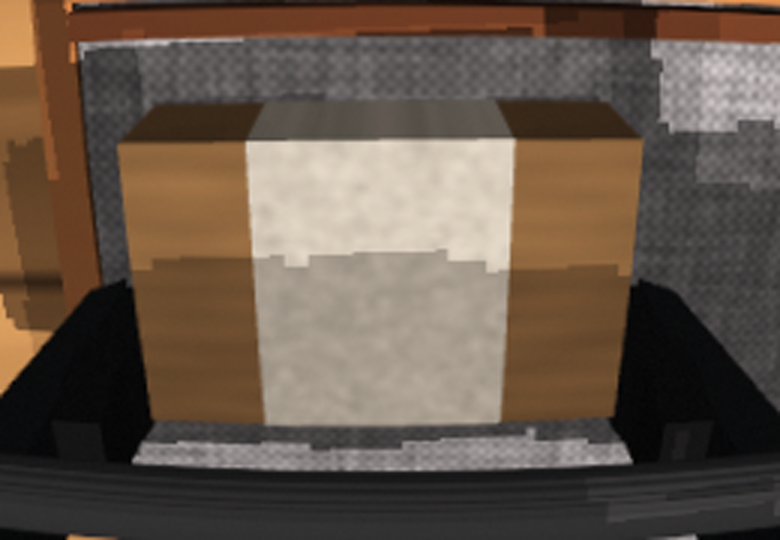

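The box is held at its rear edge (gap 79.9 mm). I'll lift a little with a light grip to see whether it swings down.

Call:
arm_command:
  commands:
    - [0,-0.5,0,0,0.5]
    - [0,-1,0,0,0.5]
    - [0,-2,0,0,0.5]
    - [0,-3,0,0,0.5]
    - [0,-4,0,0,0.5]
    - [0,-4,0,0,0.5]
    - [0,-4,0,0,0.5]
    - [0,-4,0,0,0.5]
  newtons: 6

```text
time_s: 15.35
ee_pos: [0.5239, 0.1233, 0.1131]
ee_rot: [-1.571, -0.0, 1.531]
contact_force: [-0.4, 0.8, -1.3]
finger_gap: 0.0799
```

```bash
python3 - <<'E'
from h import *
to()
c=look('wrist','w17',(130,130,390,310),3)
E
```

```text
t15.35 pos [0.5239 0.1233 0.1131] yaw 1.5310 gap 0.0799 F [-0.4  0.8 -1.3] -> cm [0. 0. 0.] tw 0.000
```

View pics/w17.png

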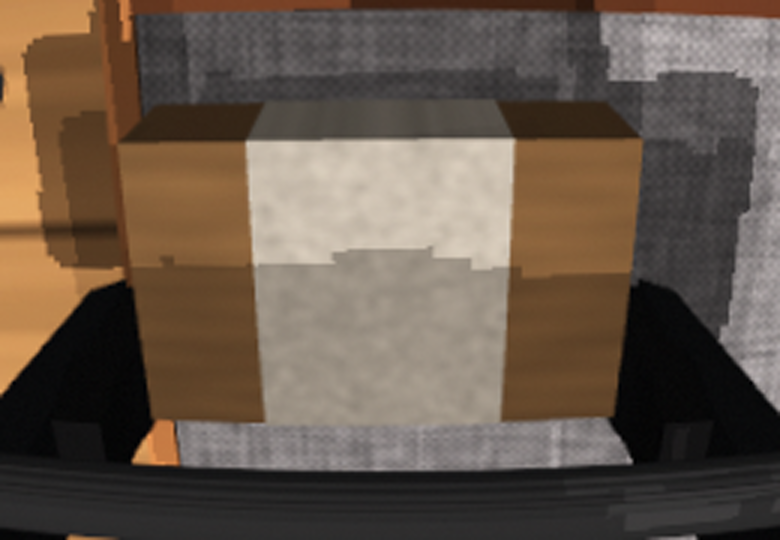

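It stays level at 6 N, so I'll slacken to 3 N.

Call:
arm_command:
  commands:
    - [0,0,0,0,0.5]
    - [0,0,0,0,0.5]
    - [0,0,0,0,0.5]
    - [0,0,0,0,0.5]
  newtons: 3

```text
time_s: 15.73
ee_pos: [0.5239, 0.1234, 0.1127]
ee_rot: [-1.57, -0.0, 1.531]
contact_force: [-0.1, 0.3, -1.4]
finger_gap: 0.0801
```

```bash
python3 - <<'E'
from h import *
to()
c=look('wrist','w18',(130,130,390,310),3)
E
```

```text
t15.73 pos [0.5239 0.1234 0.1127] yaw 1.5310 gap 0.0801 F [-0.1  0.3 -1.4] -> cm [0. 0. 0.] tw 0.000
```

View pics/w18.png

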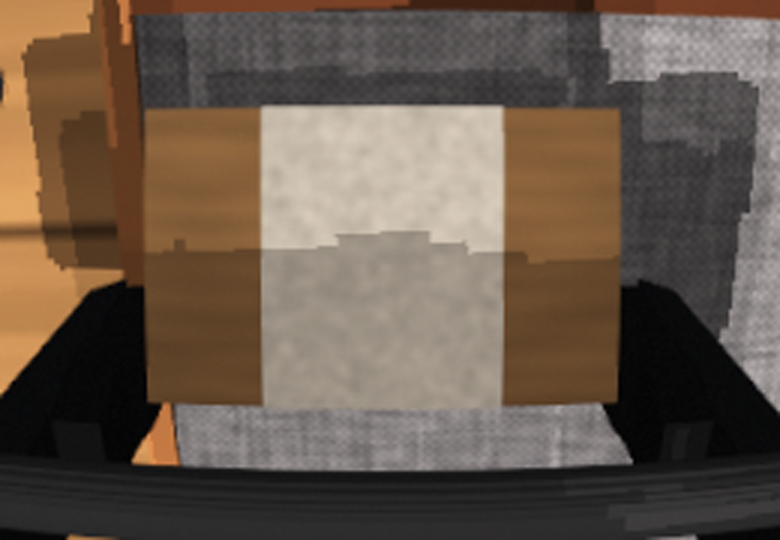

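It is now tilting slowly, so I'll give it more time.

Call:
arm_command:
  commands:
    - [0,0,0,0,0.5]
    - [0,0,0,0,0.5]
    - [0,0,0,0,0.5]
    - [0,0,0,0,0.5]
    - [0,0,0,0,0.5]
    - [0,0,0,0,0.5]
    - [0,0,0,0,0.5]
    - [0,0,0,0,0.5]
  newtons: 3

```text
time_s: 16.45
ee_pos: [0.524, 0.1233, 0.1131]
ee_rot: [-1.571, -0.0, 1.531]
contact_force: [-0.3, -0.3, -2.1]
finger_gap: 0.0799
```

```bash
python3 - <<'E'
from h import *
to()
c=look('wrist','w19',(130,130,390,310),3)
E
```

```text
t16.45 pos [0.524  0.1233 0.1131] yaw 1.5310 gap 0.0799 F [-0.3 -0.3 -2.1] -> cm [0. 0. 0.] tw 0.000
```

View pics/w19.png

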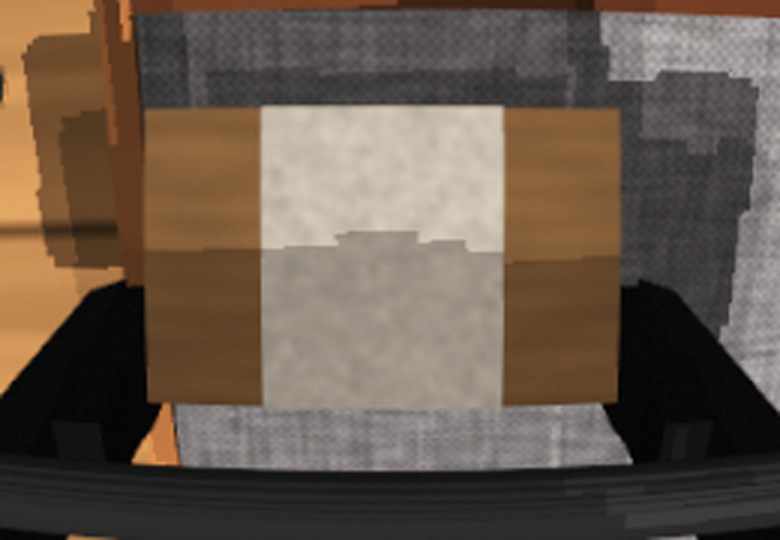

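It tilted about 15–20° and stopped. I'll finish the turn by setting its low front edge on the deck against the front lip and swinging the grasp point over that edge.

Call:
arm_command:
  commands:
    - [0,0,1.7,0,0.5]
    - [0,1.2,1.7,0,0.5]
    - [0,2.3,1.7,0,0.5]
    - [0,2.7,2.0,0,0.5]
    - [0,2.5,2.4,0,0.5]
    - [0,2.2,2.8,0,0.5]
    - [0,1.8,3.4,0,0.5]
    - [0,1.5,4.0,0,0.5]
    - [0,1.5,4.0,0,0.5]
  newtons: 3.5

```text
time_s: 17.25
ee_pos: [0.4832, 0.125, 0.0988]
ee_rot: [-1.571, 0.0, 1.531]
contact_force: [0.7, 0.2, 0.1]
finger_gap: 0.0798
```

```bash
python3 - <<'E'
from h import *
to()
c=look('wrist','w20',(130,130,390,310),3)
E
```

```text
t17.25 pos [0.4832 0.125  0.0988] yaw 1.5314 gap 0.0798 F [0.7 0.2 0.1] -> cm [0. 0. 0.] tw 0.000
```

View pics/w20.png

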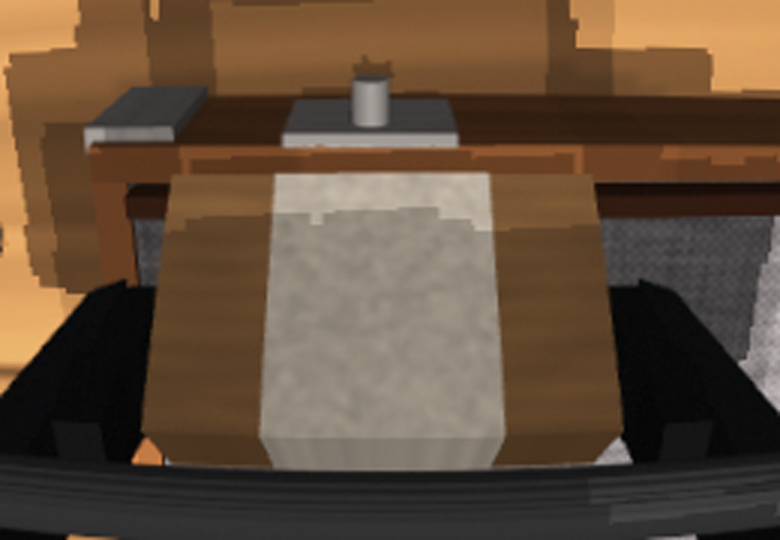

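This works: the box is tilted about 50° against the lip. I'll continue the arc.

Call:
arm_command:
  commands:
    - [0,-0.2,0.5,0,0.5]
    - [0,-0.35,1.0,0,0.5]
    - [0,-0.4,1.5,0,0.5]
    - [0,-0.35,2.0,0,0.5]
    - [0,-0.25,2.5,0,0.5]
    - [0,-0.1,3.0,0,0.5]
    - [0,-0.1,3.2,0,0.5]
    - [0,-0.1,3.2,0,0.5]
  newtons: 3.5

```text
time_s: 17.97
ee_pos: [0.4507, 0.1263, 0.0984]
ee_rot: [-1.569, 0.0, 1.531]
contact_force: [0.3, -0.6, -1.5]
finger_gap: 0.08
```

```bash
python3 - <<'E'
from h import *
to()
c=look('wrist','w21',(130,130,390,310),3)
look('scene','s21',(200,50,430,230),3)
E
```

```text
t17.97 pos [0.4507 0.1263 0.0984] yaw 1.5312 gap 0.0800 F [ 0.3 -0.6 -1.5] -> cm [0. 0. 0.] tw 0.000
```

View pics/w21.png

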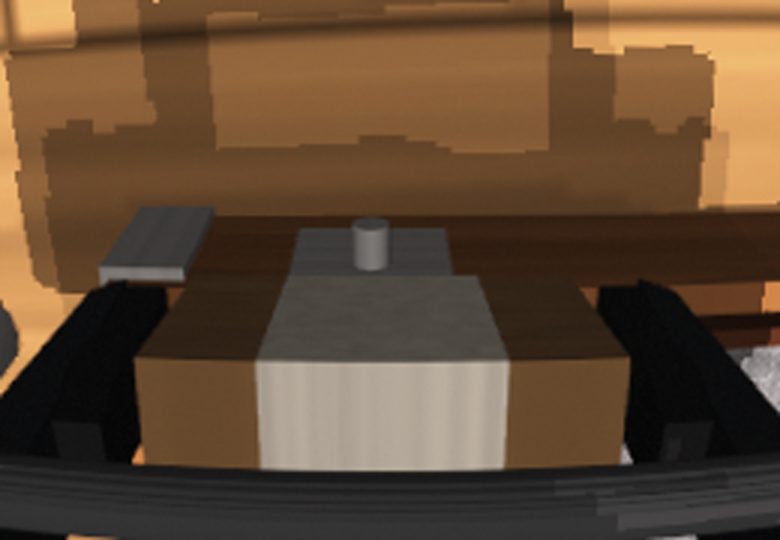

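The box looks upright now, its rear face on top at (135–630, 360–470 in the crop). I'll tighten the grip, lift and check.

Call:
arm_command:
  commands:
    - [0,0,0,0,0.5]
    - [0,0,0,0,0.5]
    - [0,-2,0,0,0.5]
    - [0,-5,0,0,0.5]
    - [0,-8,0,0,0.5]
    - [0,-11,0,0,0.5]
    - [0,-11,0,0,0.5]
    - [0,-11,0,0,0.5]
  newtons: 20

```text
time_s: 18.73
ee_pos: [0.4534, 0.1262, 0.2107]
ee_rot: [-1.575, -0.0, 1.531]
contact_force: [-1.0, 0.3, -2.2]
finger_gap: 0.08
```

```bash
python3 - <<'E'
from h import *
to(.5437,-.277,.2,1.676)
c=look('wrist','w22',(130,130,390,310),3)
look('scene','s22',(220,20,440,190),3)
E
```

```text
t18.73 pos [0.4534 0.1262 0.2107] yaw 1.5310 gap 0.0800 F [-1.   0.3 -2.2] -> cm [-39.93   1.1  -10.63] tw -0.145
```

View pics/w22.png

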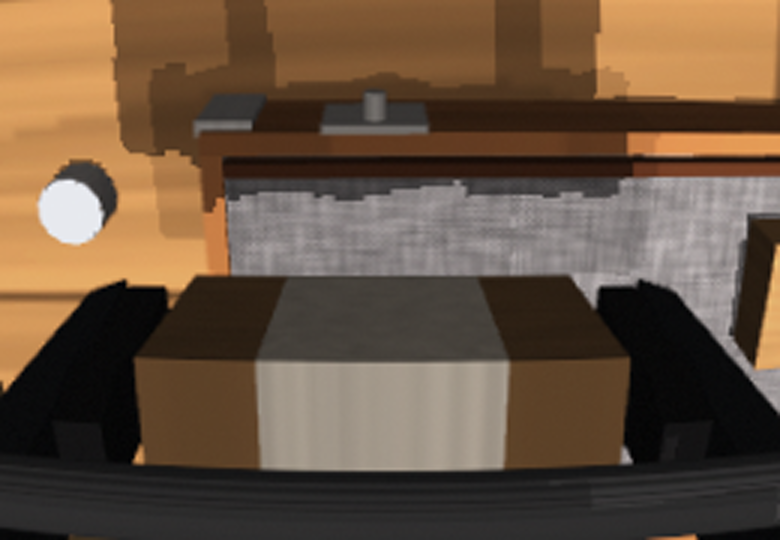

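View pics/s22.png

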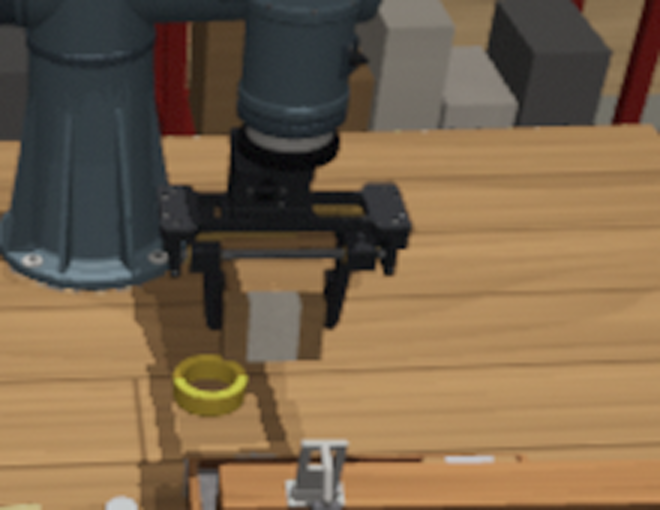

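The box hangs upright, seen at (225–325, 290–360) in the scene crop. Carrying it to the far spot on the board now.

Call:
arm_command:
  commands:
    - [-3,0,-1,-0.02,0.5]
    - [-7,0,-2,-0.05,0.5]
    - [-11,0,-3,-0.07,0.5]
    - [-15,0,-4,-0.09,0.5]
    - [-19,0,-5,-0.1,0.5]
    - [-23,0,-6,-0.12,0.5]
    - [-27,0,-7,-0.13,0.5]
    - [-31,0,-8.5,-0.145,0.5]
    - [-35,0,-9.5,-0.145,0.5]
    - [-38,0,-10.6,-0.145,0.5]
    - [-39.9,0,-10.6,-0.145,0.5]
    - [-39.9,0,-10.6,-0.145,0.5]
  newtons: 20

```text
time_s: 19.83
ee_pos: [0.541, -0.2804, 0.2061]
ee_rot: [-1.568, -0.001, 1.672]
contact_force: [-0.7, 0.4, -1.3]
finger_gap: 0.0798
```

Call:
arm_command:
  commands:
    - [0,3,0,0,0.5]
    - [0,6,0,0,0.5]
    - [0,9,0,0,0.5]
    - [0,11,0,0,0.5]
    - [0,11,0,0,0.5]
    - [0,11,0,0,0.5]

```text
time_s: 20.33
ee_pos: [0.5406, -0.2748, 0.0965]
ee_rot: [-1.567, -0.004, 1.676]
contact_force: [0.5, -0.9, -1.5]
finger_gap: 0.0798
```

```bash
python3 - <<'E'
from h import *
to(.5437,-.277,.068,1.676)
c=look('wrist','w23',)
look('scene','s23',(70,80,290,250),3)
E
```

```text
t20.33 pos [ 0.5406 -0.2748  0.0965] yaw 1.6764 gap 0.0798 F [ 0.5 -0.9 -1.5] -> cm [-0.26  2.85 -0.3 ] tw 0.000
```

View pics/w23.png

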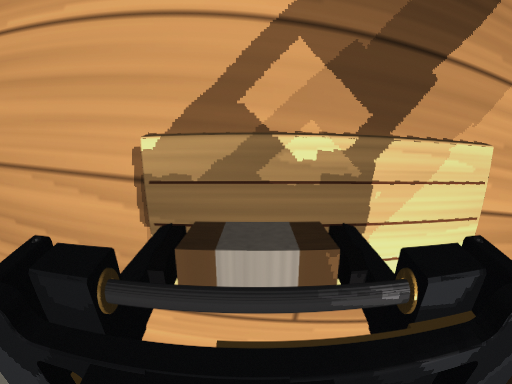

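View pics/s23.png

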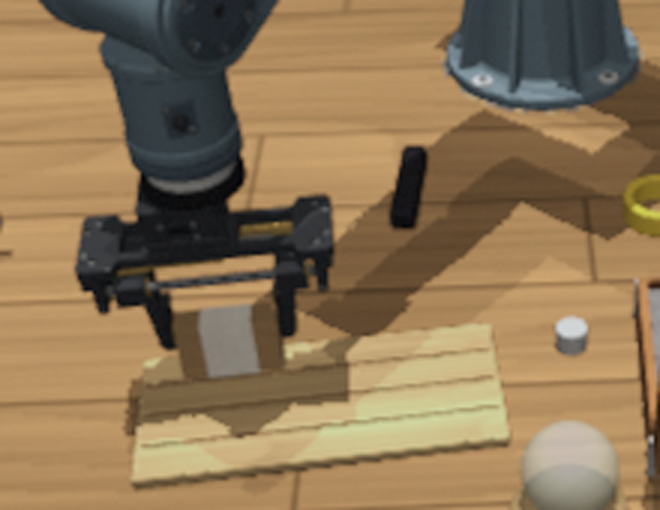

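Call:
arm_command:
  commands:
    - [0,1,-0.2,0,0.5]
    - [0,2,-0.2,0,0.5]
    - [0,2.5,-0.2,0,0.5]
    - [0,2.8,-0.2,0,0.5]
    - [0,2.8,-0.2,0,0.5]
    - [0,2.8,-0.2,0,0.5]
  newtons: 8

```text
time_s: 20.93
ee_pos: [0.544, -0.2765, 0.0708]
ee_rot: [-1.57, -0.0, 1.676]
contact_force: [-0.1, 0.8, -1.4]
finger_gap: 0.0801
```

```bash
python3 - <<'E'
from h import *
to()
c=look('wrist','w24',(130,130,390,310),3)
look('scene','s24',(100,130,200,230),5)
E
```

```text
t20.93 pos [ 0.544  -0.2765  0.0708] yaw 1.6760 gap 0.0801 F [-0.1  0.8 -1.4] -> cm [0. 0. 0.] tw 0.000
```

View pics/s24.png

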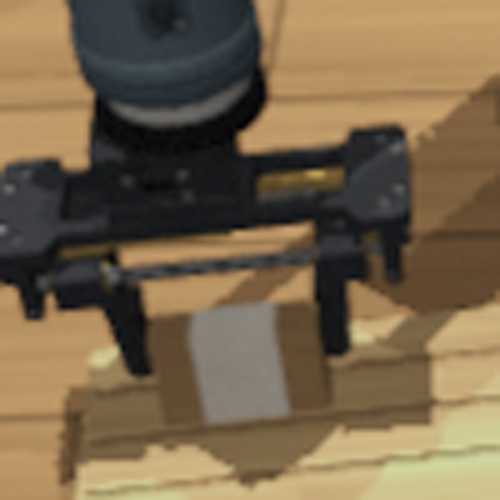

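Call:
arm_command:
  commands:
    - [0,0.2,0,0,0.5]
    - [0,0.3,0,0,0.5]
    - [0,0.4,0,0,0.5]
    - [0,0.5,0,0,0.5]
    - [0,0.5,0,0,0.5]
  newtons: 5

```text
time_s: 21.45
ee_pos: [0.544, -0.2764, 0.0658]
ee_rot: [-1.571, -0.0, 1.676]
contact_force: [0.3, -0.4, -0.8]
finger_gap: 0.0797
```

Call:
arm_command:
  commands:
    - [0,0.1,0,0,0.5]
    - [0,0.2,0,0,0.5]
    - [0,0.2,0,0,0.5]
  newtons: 5

```text
time_s: 21.7
ee_pos: [0.544, -0.2764, 0.0638]
ee_rot: [-1.571, -0.0, 1.676]
contact_force: [0.0, 1.1, -1.3]
finger_gap: 0.0801
```

Call:
arm_command:
  commands:
    - [0,0.1,0,0,0.5]
    - [0,0.2,0,0,0.5]
    - [0,0.2,0,0,0.5]
  newtons: 5

```text
time_s: 21.95
ee_pos: [0.544, -0.2764, 0.0618]
ee_rot: [-1.571, -0.0, 1.676]
contact_force: [-0.0, 0.7, -1.7]
finger_gap: 0.08
```

```bash
python3 - <<'E'
from h import *
to()
c=look('wrist','w25',(130,130,390,310),3)
look('scene','s25',(100,130,200,230),5)
E
```

```text
t21.95 pos [ 0.544  -0.2764  0.0618] yaw 1.6760 gap 0.0800 F [-0.   0.7 -1.7] -> cm [0. 0. 0.] tw 0.000
```

View pics/w25.png

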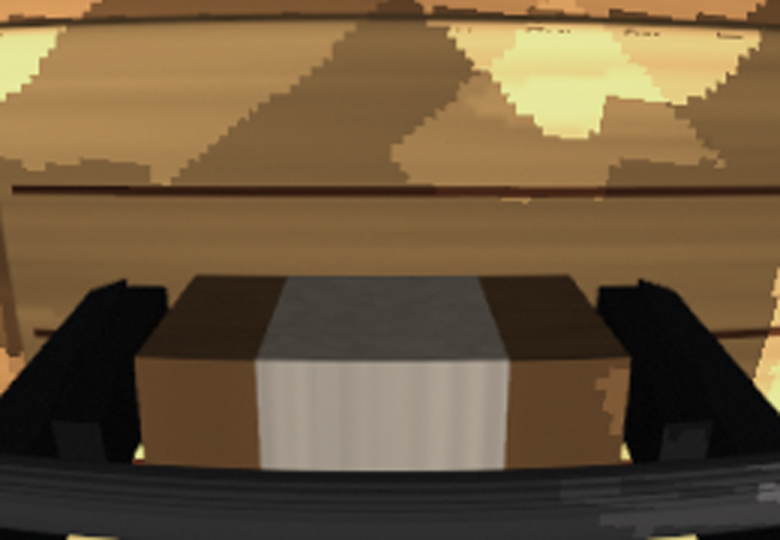

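View pics/s25.png

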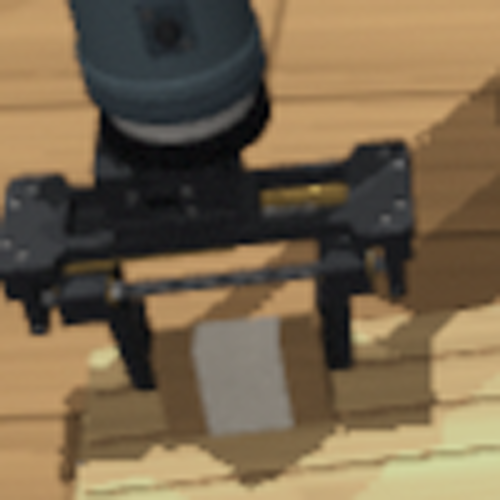

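Still hanging, with F_z only showing its weight. I'll keep lowering in small steps.

Call:
arm_command:
  commands:
    - [0,0.1,0,0,0.5]
    - [0,0.2,0,0,0.5]
    - [0,0.2,0,0,0.5]
  newtons: 5

```text
time_s: 22.3
ee_pos: [0.5449, -0.2765, 0.061]
ee_rot: [-1.572, 0.0, 1.676]
contact_force: [-0.0, 1.5, 4.1]
finger_gap: 0.08
```

Call:
arm_command:
  commands:
    - [0,0.1,0,0,0.5]
    - [0,0.2,0,0,0.5]
    - [0,0.2,0,0,0.5]
  newtons: 5

```text
time_s: 22.55
ee_pos: [0.5453, -0.2765, 0.0593]
ee_rot: [-1.573, 0.001, 1.676]
contact_force: [1.0, 3.0, 5.4]
finger_gap: 0.0799
```

Call:
arm_command:
  commands:
    - [0,0.1,0,0,0.5]
    - [0,0.2,0,0,0.5]
    - [0,0.2,0,0,0.5]
  newtons: 5

```text
time_s: 22.8
ee_pos: [0.5454, -0.2765, 0.0574]
ee_rot: [-1.573, 0.001, 1.676]
contact_force: [1.5, 2.9, 6.2]
finger_gap: 0.08
```

Contact came at TCP z ≈ 0.061, and pressing further has seated it. I'll check before releasing.

```bash
python3 - <<'E'
from h import *
to()
c=look('wrist','w26',(130,130,390,310),3)
look('scene','s26',(100,130,200,230),5)
E
```

```text
t22.80 pos [ 0.5454 -0.2765  0.0574] yaw 1.6760 gap 0.0800 F [1.5 2.9 6.2] -> cm [0. 0. 0.] tw 0.000
```

View pics/w26.png

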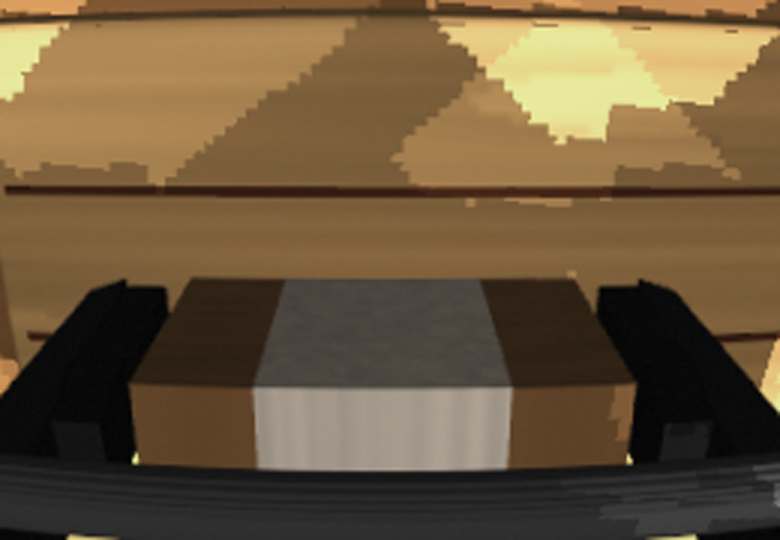

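View pics/s26.png

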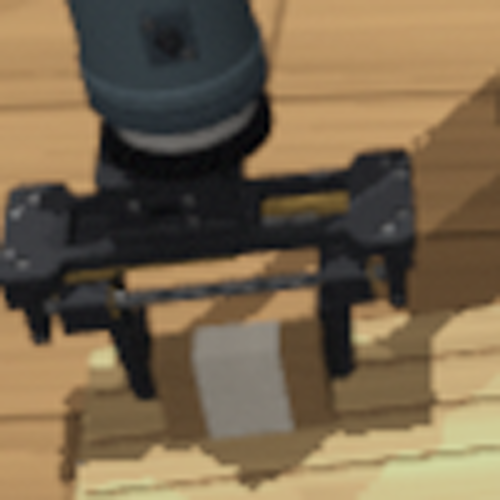

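```bash
python3 - <<'E'
from h import *
c=manip.capture('wrist')
for z in (.060,.062,.064): print("top",z,onz(c,257.5,258.2,z,True).round(4), onz(c,173.5,258.2,z,True).round(4),onz(c,341.5,258.2,z,True).round(4))
print("bot",onz(c,257.5,223.2,.012,True).round(4),onz(c,193.5,223.2,.012,True).round(4),onz(c,320.5,223.2,.012,True).round(4))
E
```

```text
top 0.06 [ 0.54   -0.2752  0.06  ] [ 0.5454 -0.3155  0.06  ] [ 0.5369 -0.2346  0.06  ]
top 0.062 [ 0.5388 -0.2753  0.062 ] [ 0.544  -0.3149  0.062 ] [ 0.5357 -0.2354  0.062 ]
top 0.064 [ 0.5375 -0.2754  0.064 ] [ 0.5427 -0.3144  0.064 ] [ 0.5345 -0.2362  0.064 ]
bot [ 0.5446 -0.2746  0.012 ] [ 0.5493 -0.3148  0.012 ] [ 0.5409 -0.235   0.012 ]
```

The top edge measures about 6 mm (±2) nearer the robot than the bottom, a slight lean. I'll nudge the top by +4 mm in x with a light grip, then release. It is far from its tipping angle.

Call:
arm_command:
  commands:
    - [0,0,-0.2,0,0.5]
    - [0,0,-0.4,0,0.5]
    - [0,0,-0.4,0,0.5]
    - [0,-0.1,-0.4,0,1]
    - [0,-0.1,-0.4,0,1]
    - [0,-0.1,-0.4,0,1]
    - [0,-0.1,-0.4,0,1]
    - [0,-0.1,-0.4,0,1]
  newtons: 3

```text
time_s: 23.62
ee_pos: [0.548, -0.2761, 0.0568]
ee_rot: [-1.571, -0.0, 1.676]
contact_force: [0.2, 0.5, 0.3]
finger_gap: 0.088
```

```bash
python3 - <<'E'
from h import *
to()
c=look('wrist','w27',(130,130,390,310),3)
E
```

```text
t23.62 pos [ 0.548  -0.2761  0.0568] yaw 1.6759 gap 0.0880 F [0.2 0.5 0.3] -> cm [0. 0. 0.] tw 0.000
```

View pics/w27.png

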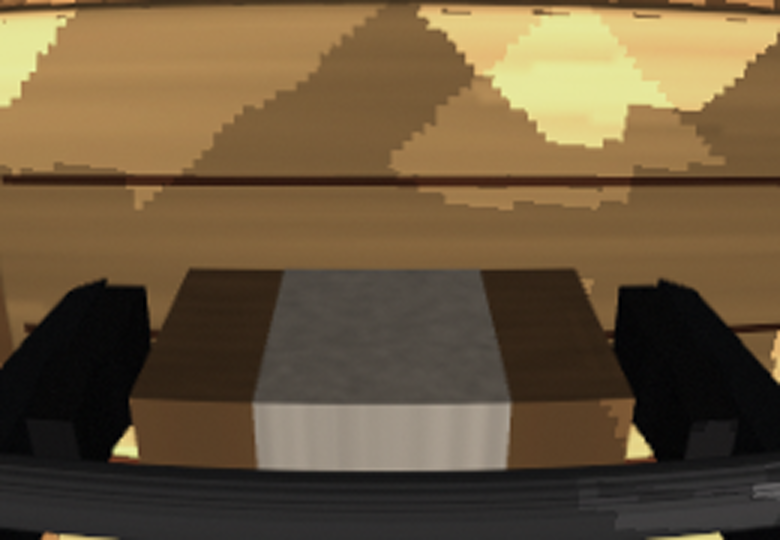

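```bash
python3 - <<'E'
from h import *
c=manip.capture('wrist')
print("top",onz(c,257.5,263.5,.062,True).round(4),"bot",onz(c,257.5,219.8,.012,True).round(4))
E
```

```text
top [ 0.544  -0.2747  0.062 ] bot [ 0.5445 -0.2745  0.012 ]
```

Call:
arm_command:
  commands:
    - [0,-1.5,0,0,1]
    - [0,-3,0,0,1]
    - [0,-6,0,0,1]
    - [0,-9,0,0,1]
    - [0,-12,0,0,1]
    - [0,-12,4,0,1]
    - [0,-12,6,0,1]
    - [0,-12,6,0,1]

```text
time_s: 24.38
ee_pos: [0.4858, -0.2825, 0.1774]
ee_rot: [-1.57, -0.0, 1.675]
contact_force: [0.2, -0.8, 0.5]
finger_gap: 0.0881
```

```bash
python3 - <<'E'
from h import *
to(.534,.299,.145,1.530)
c=look('wrist','w28',(130,130,390,310),3)
look('scene','s28',(100,130,200,250),5)
E
```

```text
t24.38 pos [ 0.4858 -0.2825  0.1774] yaw 1.6746 gap 0.0881 F [ 0.2 -0.8  0.5] -> cm [ 57.33   3.23 -10.83] tw 0.145
```

View pics/w28.png

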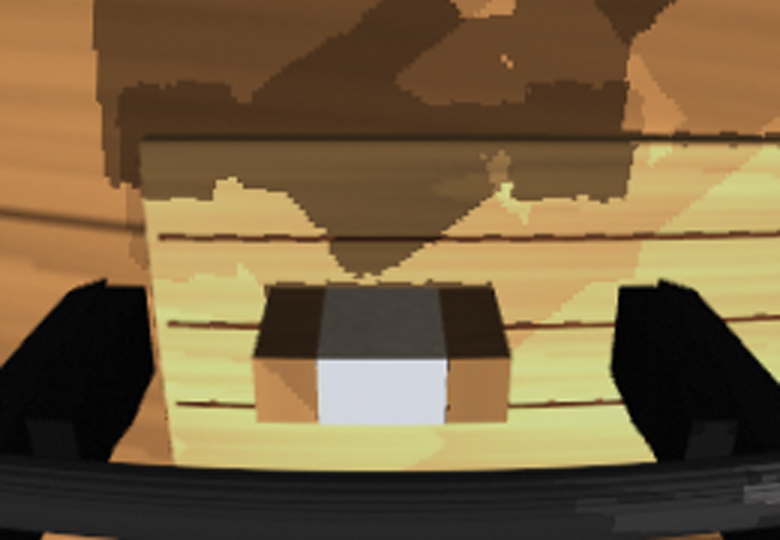

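View pics/s28.png

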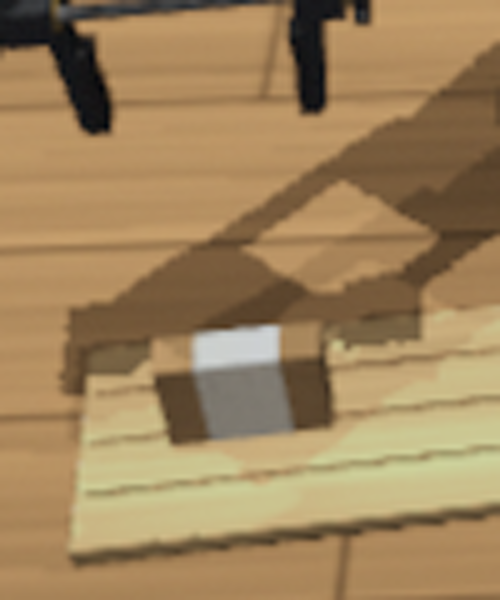

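The first box stands upright on the board (top edge x 0.544, bottom 0.5445). Next, the second box.

Call:
arm_command:
  commands:
    - [4,0,0,0.02,1]
    - [8,0,-1,0.04,1]
    - [12,0,-2,0.06,1]
    - [16,0,-3,0.08,1]
    - [20,0,-4,0.1,1]
    - [24,0,-5,0.12,1]
    - [28,0,-6,0.14,1]
    - [32,0,-7,0.145,1]
    - [36,0,-8,0.145,1]
    - [40,0,-9,0.145,1]
    - [44,0,-9.5,0.145,1]
    - [48,0,-10,0.145,1]

```text
time_s: 25.48
ee_pos: [0.5379, 0.2085, 0.1768]
ee_rot: [-1.571, -0.0, 1.532]
contact_force: [0.1, -0.7, -0.6]
finger_gap: 0.0883
```

```bash
python3 - <<'E'
from h import *
to(.534,.299,.145,1.530)
E
```

```text
t25.48 pos [0.5379 0.2085 0.1768] yaw 1.5318 gap 0.0883 F [ 0.1 -0.7 -0.6] -> cm [9.03 3.18 0.75] tw 0.002
```

Call:
arm_command:
  commands:
    - [3,0,0,0,1]
    - [6,0,0,0,1]
    - [9,1,0,0,1]
    - [9,2.5,0,0,1]
    - [9,3.2,0,0,1]
    - [9,3.2,0,0,1]
    - [9,3.2,0,0,1]

```text
time_s: 26.07
ee_pos: [0.5409, 0.2951, 0.1443]
ee_rot: [-1.569, 0.001, 1.531]
contact_force: [-0.5, -0.3, 0.6]
finger_gap: 0.0882
```

```bash
python3 - <<'E'
from h import *
to(.534,.299,.145,1.530)
look('wrist','w29',(130,110,390,310),3)
E
```

```text
t26.07 pos [0.5409 0.2951 0.1443] yaw 1.5307 gap 0.0882 F [-0.5 -0.3  0.6] -> cm [ 0.36 -0.07  0.7 ] tw 0.001
```

View pics/w29.png

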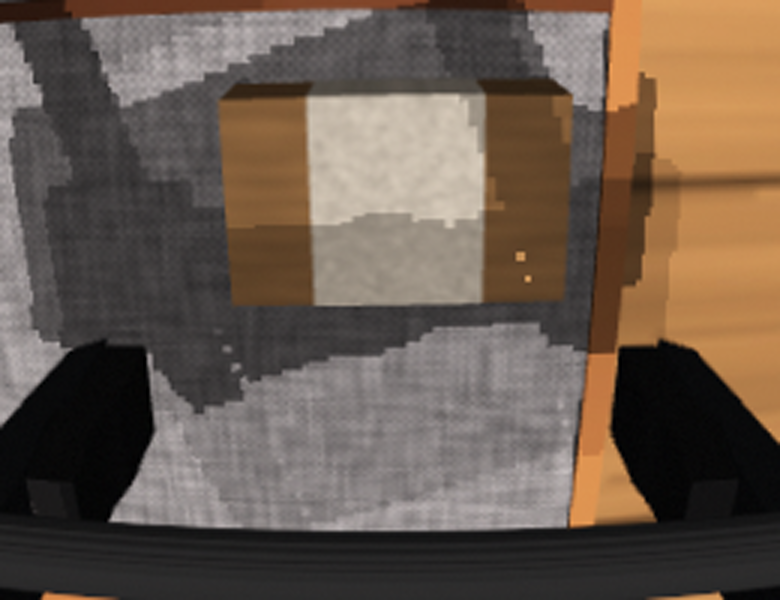

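```bash
python3 - <<'E'
from h import *
c=manip.capture('wrist')
P=np.array([onz(c,130+x/3-.33,110+y/3-.33,.069,True) for x,y in[(220,98),(572,95),(564,302),(234,305)]]);print(P.round(4),P.mean(0).round(4))
d=P[1]-P[0]+P[2]-P[3];print("yaw",np.arctan2(d[1],d[0]))
m=P.mean(0);to(m[0]+.015,m[1]-.001,.102,np.arctan2(d[1],d[0]))
E
```

```text
[[0.4935 0.2617 0.069 ]
 [0.496  0.3417 0.069 ]
 [0.547  0.3408 0.069 ]
 [0.5443 0.2603 0.069 ]] [0.5202 0.3011 0.069 ]
yaw 1.5390307791982345
t26.17 pos [0.5417 0.2949 0.1457] yaw 1.5299 gap 0.0882 F [-0.4 -0.1  0.4] -> cm [0.5  4.37 0.68] tw -0.009
```

Call:
arm_command:
  commands:
    - [0.45,1.5,0.5,-0.009,1]
    - [0.45,3,0.5,-0.009,1]
    - [0.45,4.3,0.5,-0.009,1]
    - [0.45,4.3,0.5,-0.009,1]
    - [0.45,4.3,0.5,-0.009,1]

```text
time_s: 26.58
ee_pos: [0.5362, 0.2995, 0.1018]
ee_rot: [-1.57, 0.0, 1.539]
contact_force: [-0.1, 0.6, -0.4]
finger_gap: 0.0885
```

```bash
python3 - <<'E'
from h import *
to(.537,.2995,.0755,1.537)
look('wrist','w30',(130,110,390,310),3)
E
```

```text
t26.58 pos [0.5362 0.2995 0.1018] yaw 1.5391 gap 0.0885 F [-0.1  0.6 -0.4] -> cm [ 0.01  2.63 -0.09] tw 0.002
```

View pics/w30.png

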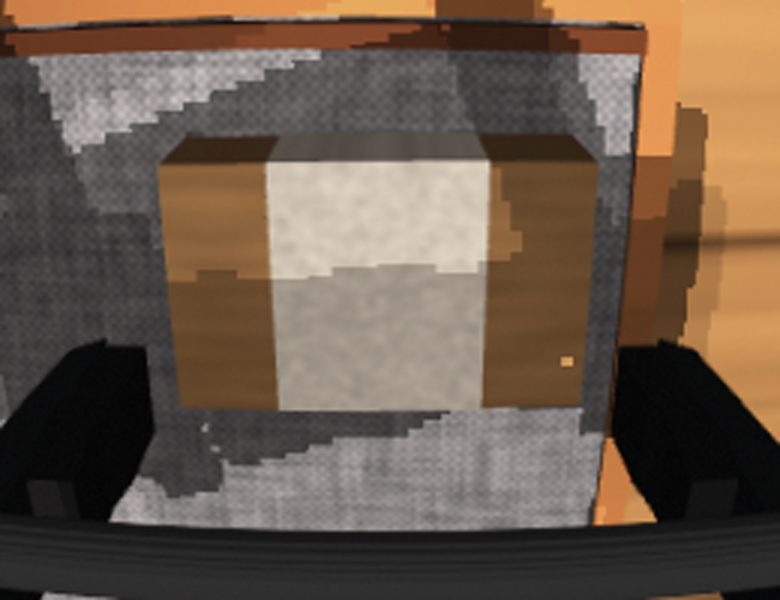

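It's centred between the fingers. I'll descend, grip lightly, lift and let it tilt.

Call:
arm_command:
  commands:
    - [0,1.5,0,0,1]
    - [0,2.6,0,0,1]
    - [0,2.6,0,0,1]
    - [0,2.6,0,0,0.5]
    - [0,2.6,0,0,0.5]
    - [0,2.6,0,0,0.5]
    - [0,2.6,0,0,0.5]
    - [0,2,0,0,0.5]
    - [0,1,0,0,0.5]
    - [0,0,0,0,0.5]
    - [0,-1.2,0,0,0.5]
    - [0,-1.2,0,0,0.5]
  newtons: 6

```text
time_s: 27.63
ee_pos: [0.5383, 0.3009, 0.118]
ee_rot: [-1.576, -0.002, 1.54]
contact_force: [0.6, 0.1, -0.1]
finger_gap: 0.08
```

Call:
arm_command:
  commands:
    - [0,0,0,0,0.5]
    - [0,0,0,0,0.5]
    - [0,0,0,0,0.5]
    - [0,0,0,0,0.5]
    - [0,0,0,0,0.5]
  newtons: 3

```text
time_s: 28.05
ee_pos: [0.5359, 0.3, 0.1134]
ee_rot: [-1.57, 0.0, 1.54]
contact_force: [-0.2, 0.1, -1.2]
finger_gap: 0.0801
```

```bash
python3 - <<'E'
from h import *
to()
look('wrist','w31',(130,110,390,310),3)
E
```

```text
t28.05 pos [0.5359 0.3    0.1134] yaw 1.5400 gap 0.0801 F [-0.2  0.1 -1.2] -> cm [0. 0. 0.] tw 0.000
```

View pics/w31.png

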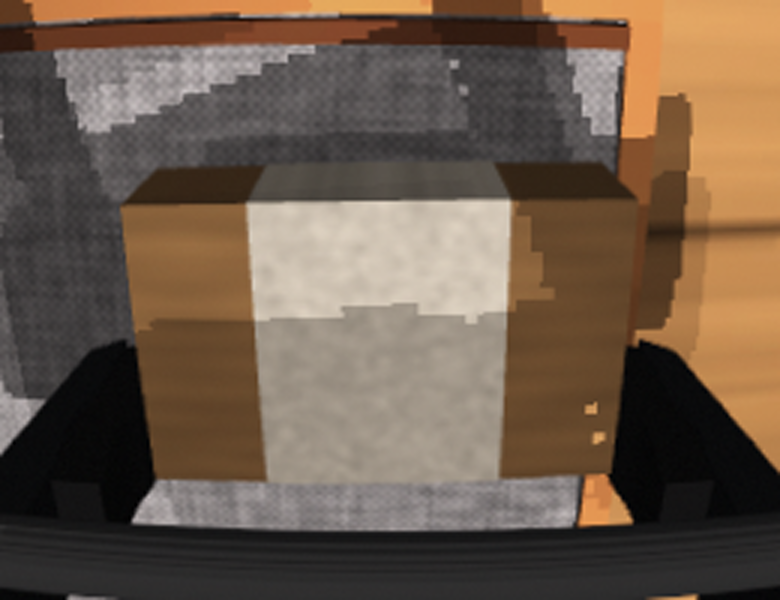

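It stays level this time. I'll try a quick upward jerk at 3 N to start the pivot.

Call:
arm_command:
  commands:
    - [0,-4,0,0,0.5]
    - [0,-4,0,0,0.5]
    - [0,-2,0,0,0.5]
    - [0,0,0,0,0.5]
    - [0,-4,0,0,0.5]
    - [0,-4,0,0,0.5]
  newtons: 3

```text
time_s: 28.6
ee_pos: [0.5372, 0.3005, 0.1552]
ee_rot: [-1.571, -0.0, 1.54]
contact_force: [2.9, 1.6, 0.2]
finger_gap: 0.0798
```

```bash
python3 - <<'E'
from h import *
to()
look('wrist','w32',(130,110,390,310),3)
E
```

```text
t28.60 pos [0.5372 0.3005 0.1552] yaw 1.5401 gap 0.0798 F [2.9 1.6 0.2] -> cm [0. 0. 0.] tw 0.000
```

View pics/w32.png

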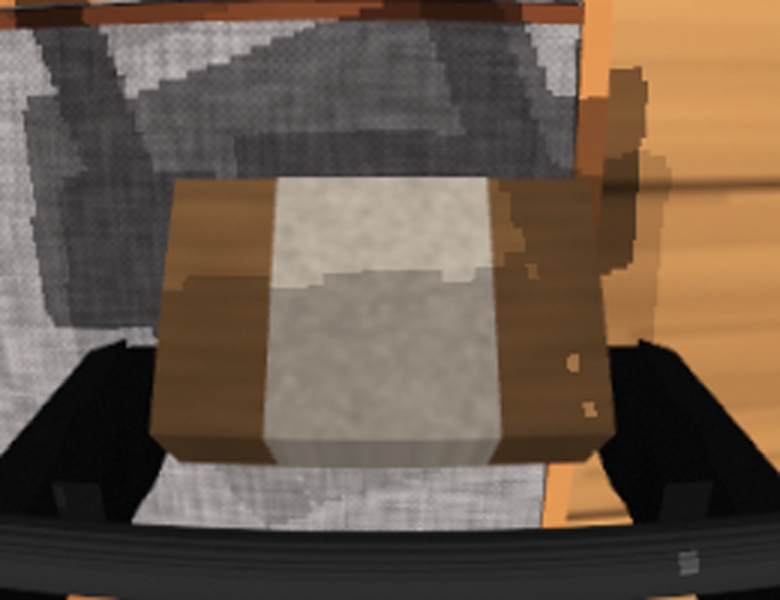

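The jerk tilted it to about 30–35°. Now the same swing against the lip.

Call:
arm_command:
  commands:
    - [0,0,2.3,0,0.5]
    - [0,2,2.5,0,0.5]
    - [0,4,2.5,0,0.5]
    - [0,5.5,2.5,0,0.5]
    - [0,6.2,2.7,0,0.5]
    - [0,6.0,3.1,0,0.5]
    - [0,5.8,3.6,0,0.5]
    - [0,5.6,4.0,0,0.5]
    - [0,5.4,4.5,0,0.5]
    - [0,5.4,4.5,0,0.5]
  newtons: 3.5

```text
time_s: 29.48
ee_pos: [0.4905, 0.3019, 0.1011]
ee_rot: [-1.571, -0.0, 1.541]
contact_force: [-0.3, -0.1, -0.8]
finger_gap: 0.0799
```

```bash
python3 - <<'E'
from h import *
to()
look('wrist','w33',(130,110,390,310),3)
E
```

```text
t29.48 pos [0.4905 0.3019 0.1011] yaw 1.5406 gap 0.0799 F [-0.3 -0.1 -0.8] -> cm [0. 0. 0.] tw 0.000
```

View pics/w33.png

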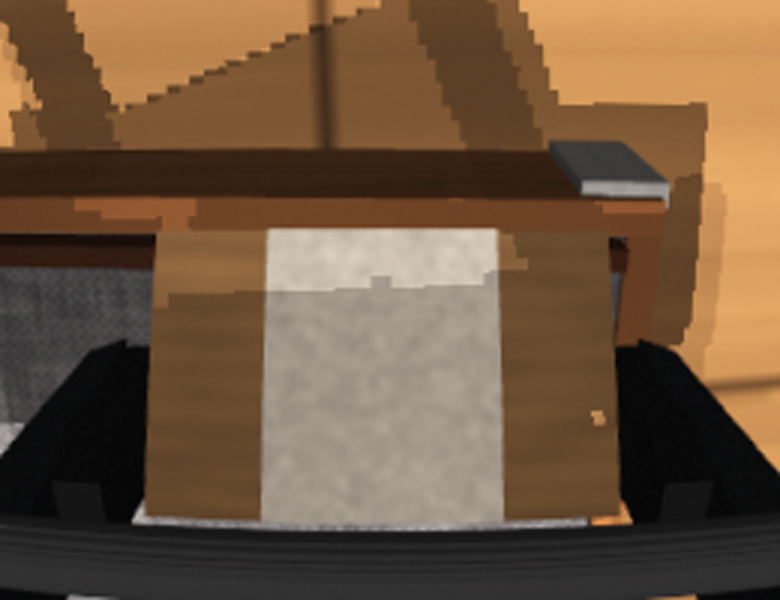

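It is less tilted than I assumed, so its edge rode above the lip. I'll go back, lower until the edge touches the deck, and swing again.

Call:
arm_command:
  commands:
    - [0,-0.3,-1.2,0,0.5]
    - [0,-0.3,-2.8,0,0.5]
    - [0,0.6,-2.8,0,0.5]
    - [0,1.2,-2.8,0,0.5]
    - [0,1.3,-2.6,0,0.5]
    - [0,1.2,-2.2,0,0.5]
    - [0,1.0,-1.8,0,0.5]
    - [0,0.7,-1.4,0,0.5]
    - [0,0.5,-1.0,0,0.5]
    - [0,0.3,-0.6,0,0.5]
    - [0,0.1,-0.2,0,0.5]
    - [0,0.1,-0.2,0,0.5]
  newtons: 3.5

```text
time_s: 30.53
ee_pos: [0.4925, 0.3016, 0.0996]
ee_rot: [-1.571, -0.0, 1.541]
contact_force: [0.4, -0.5, -0.7]
finger_gap: 0.08
```

```bash
python3 - <<'E'
from h import *
to()
look('wrist','w34',(130,110,390,310),3)
E
```

```text
t30.53 pos [0.4925 0.3016 0.0996] yaw 1.5405 gap 0.0800 F [ 0.4 -0.5 -0.7] -> cm [0. 0. 0.] tw 0.000
```

View pics/w34.png

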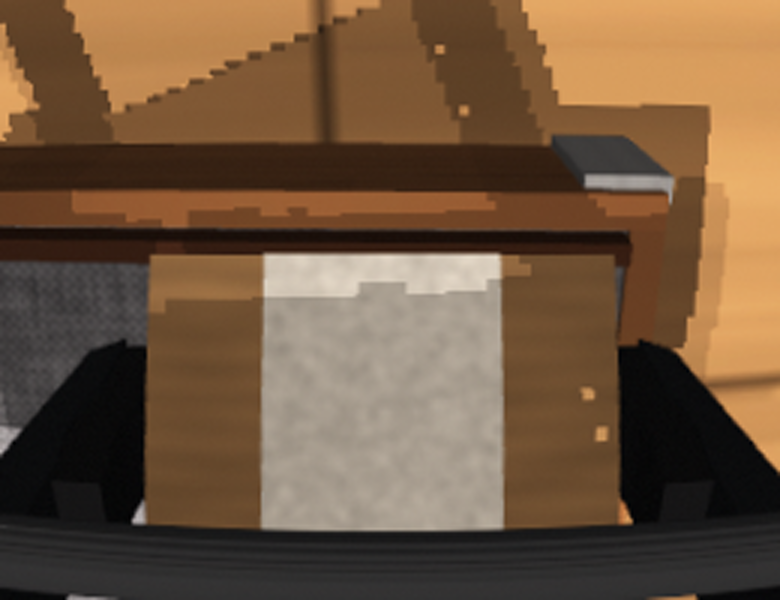

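The box slid through the pads instead of rotating, so the grasp is now too near its middle. I'll set it back down and regrasp at the rear edge.

Call:
arm_command:
  commands:
    - [0,-0.5,-1,0,0.5]
    - [0,-0.5,-2.5,0,0.5]
    - [0,-0.5,-3,0,0.5]
    - [0,0.6,-3,0,0.5]
    - [0,1.2,-3,0,0.5]
    - [0,1.7,-3,0,0.5]
    - [0,2.2,-3,0,0.5]
    - [0,2.4,-3,0,1]
    - [0,2.4,-3,0,1]
    - [0,2.4,-3,0,1]
    - [0,2.4,-3,0,1]
  newtons: 3

```text
time_s: 31.5
ee_pos: [0.523, 0.3006, 0.0751]
ee_rot: [-1.57, 0.0, 1.54]
contact_force: [-0.3, -0.1, 1.0]
finger_gap: 0.0886
```

Call:
arm_command:
  commands:
    - [0,-2,0,0,1]
    - [0,-4,-1,0,1]
    - [0,-7,-3,0,1]
    - [0,-7,-3,0,1]
    - [0,-7,-3,0,1]

```text
time_s: 31.92
ee_pos: [0.5554, 0.3, 0.1477]
ee_rot: [-1.576, -0.002, 1.539]
contact_force: [0.1, 0.0, -0.4]
finger_gap: 0.088
```

```bash
python3 - <<'E'
from h import *
to()
look('wrist','w35',(130,110,390,310),3)
E
```

```text
t31.92 pos [0.5554 0.3    0.1477] yaw 1.5394 gap 0.0880 F [ 0.1  0.  -0.4] -> cm [0. 0. 0.] tw 0.000
```

View pics/w35.png

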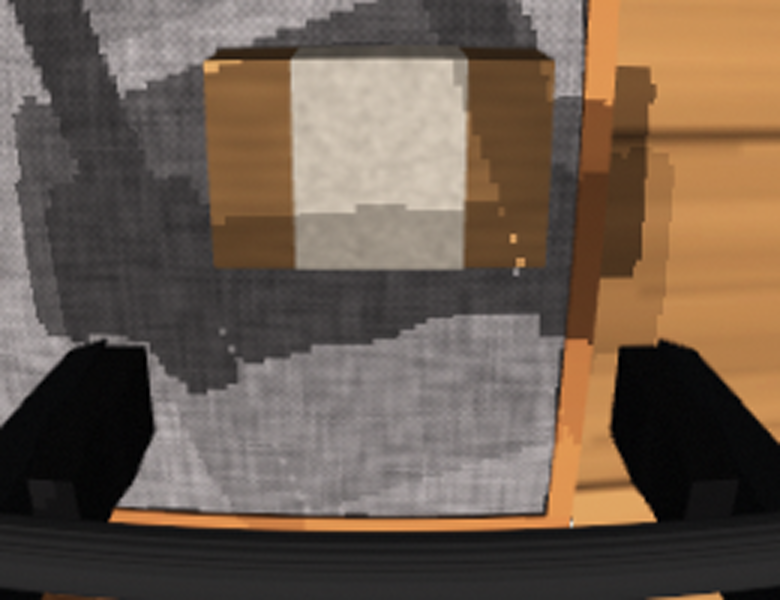

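It lies flat again at crop (204–554, 60–268). Measuring.

```bash
python3 - <<'E'
from h import *
c=manip.capture('wrist')
P=np.array([onz(c,130+x/3-.33,110+y/3-.33,.069,True) for x,y in[(204,62),(554,60),(546,267),(213,268)]]);print(P.round(4),P.mean(0).round(4))
d=P[1]-P[0]+P[2]-P[3];print("yaw",np.arctan2(d[1],d[0]))
m=P.mean(0);to(m[0]+.0175,m[1]-.001,.0755,np.arctan2(d[1],d[0]))
E
```

```text
[[0.4977 0.2628 0.069 ]
 [0.4998 0.3419 0.069 ]
 [0.5496 0.3409 0.069 ]
 [0.5473 0.2607 0.069 ]] [0.5236 0.3016 0.069 ]
yaw 1.5433027343783237
t32.02 pos [0.5524 0.2994 0.1443] yaw 1.5400 gap 0.0882 F [ 0.4 -0.3 -0.2] -> cm [0.08 6.89 1.12] tw -0.003
```

Call:
arm_command:
  commands:
    - [0.05,3,1.05,0,1]
    - [0.05,5.5,1.05,0,1]
    - [0.05,6.8,1.05,0,1]
    - [0.05,6.8,1.05,0,1]
    - [0.05,6.8,1.05,0,0.5]
    - [0.05,6.8,1.05,0,0.5]
    - [0.05,6.8,1.05,0,0.5]
    - [0.05,6.8,1.05,0,0.5]
    - [0.05,5.8,1.05,0,0.5]
    - [0.05,4.4,1.05,0,0.5]
    - [0.05,3,1.05,0,0.5]
    - [0.05,3,1.05,0,0.5]
  newtons: 6

```text
time_s: 33.02
ee_pos: [0.5453, 0.3013, 0.1201]
ee_rot: [-1.578, -0.003, 1.54]
contact_force: [0.6, 0.6, -0.9]
finger_gap: 0.08
```

Call:
arm_command:
  commands:
    - [0,0,0,0,0.5]
    - [0,0,0,0,0.5]
    - [0,-4,0,0,0.5]
    - [0,-4,0,0,0.5]
    - [0,-2,0,0,0.5]
    - [0,0,0,0,0.5]
    - [0,-4,0,0,0.5]
    - [0,-4,0,0,0.5]
  newtons: 3

```text
time_s: 33.68
ee_pos: [0.5432, 0.3006, 0.1555]
ee_rot: [-1.57, 0.0, 1.54]
contact_force: [3.0, 1.5, 1.5]
finger_gap: 0.0797
```

```bash
python3 - <<'E'
from h import *
to()
look('wrist','w36',(130,110,390,310),3)
E
```

```text
t33.68 pos [0.5432 0.3006 0.1555] yaw 1.5400 gap 0.0797 F [3.  1.5 1.5] -> cm [0. 0. 0.] tw 0.000
```

View pics/w36.png

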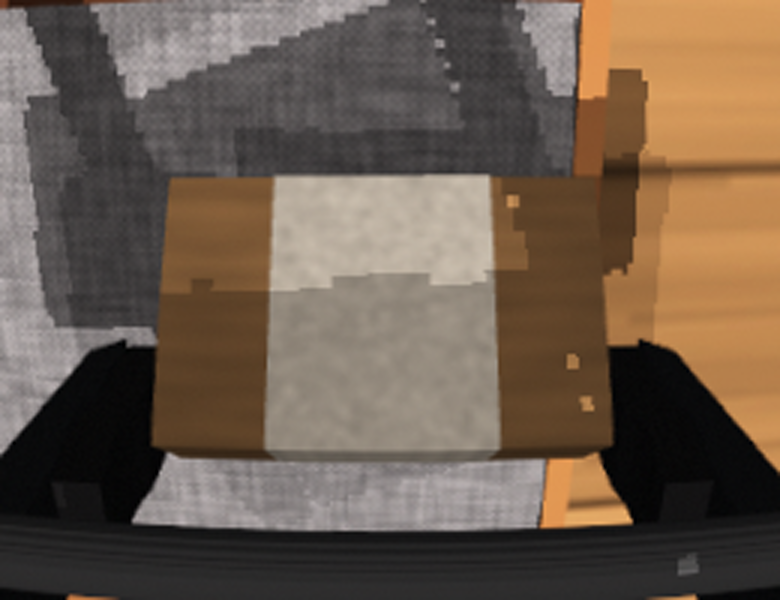

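The same tilt as before. More jerks.

Call:
arm_command:
  commands:
    - [0,2,0,0,0.5]
    - [0,3,0,0,0.5]
    - [0,-1,0,0,0.5]
    - [0,-1,0,0,0.5]
    - [0,1,0,0,0.5]
    - [0,3,0,0,0.5]
    - [0,-1,0,0,0.5]
    - [0,-1,0,0,0.5]
    - [0,-1,0,0,0.5]
  newtons: 3

```text
time_s: 34.48
ee_pos: [0.5438, 0.3008, 0.1661]
ee_rot: [-1.574, -0.001, 1.54]
contact_force: [0.2, -0.4, -0.6]
finger_gap: 0.0798
```

```bash
python3 - <<'E'
from h import *
to()
look('wrist','w37',(130,110,390,310),3)
E
```

```text
t34.48 pos [0.5438 0.3008 0.1661] yaw 1.5400 gap 0.0798 F [ 0.2 -0.4 -0.6] -> cm [0. 0. 0.] tw 0.000
```

View pics/w37.png

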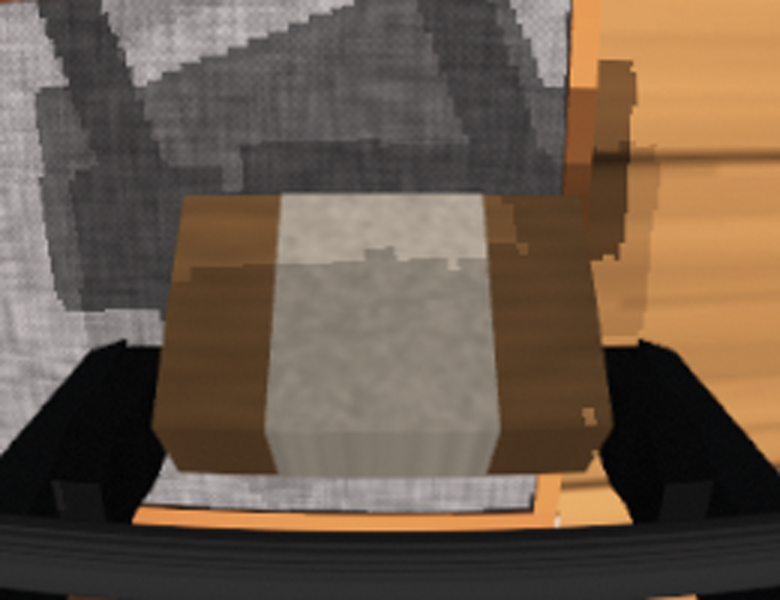

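Further along, at about 45°. Again with longer strokes.

Call:
arm_command:
  commands:
    - [0,2,0,0,0.5]
    - [0,5,0,0,0.5]
    - [0,1,0,0,0.5]
    - [0,0,0,0,0.5]
    - [0,2,0,0,0.5]
    - [0,5,0,0,0.5]
    - [0,1,0,0,0.5]
    - [0,0,0,0,0.5]
    - [0,2,0,0,0.5]
    - [0,5,0,0,0.5]
    - [0,1,0,0,0.5]
    - [0,0,0,0,0.5]
  newtons: 3

```text
time_s: 35.53
ee_pos: [0.5434, 0.3007, 0.1662]
ee_rot: [-1.572, -0.0, 1.54]
contact_force: [1.4, -0.1, 0.7]
finger_gap: 0.0802
```

```bash
python3 - <<'E'
from h import *
to()
look('wrist','w38',(130,110,390,310),3)
E
```

```text
t35.53 pos [0.5434 0.3007 0.1662] yaw 1.5401 gap 0.0802 F [ 1.4 -0.1  0.7] -> cm [0. 0. 0.] tw 0.000
```

View pics/w38.png

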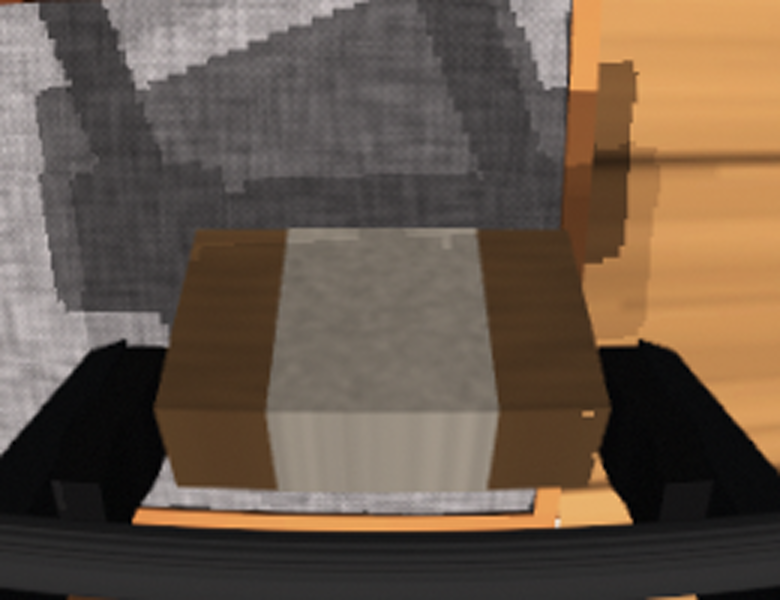

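About 60° now. Once more.

Call:
arm_command:
  commands:
    - [0,2,0,0,0.5]
    - [0,5,0,0,0.5]
    - [0,1,0,0,0.5]
    - [0,0,0,0,0.5]
    - [0,2,0,0,0.5]
    - [0,5,0,0,0.5]
    - [0,1,0,0,0.5]
    - [0,0,0,0,0.5]
    - [0,2,0,0,0.5]
    - [0,5,0,0,0.5]
    - [0,1,0,0,0.5]
    - [0,0,0,0,0.5]
  newtons: 3

```text
time_s: 36.58
ee_pos: [0.545, 0.3012, 0.1692]
ee_rot: [-1.577, -0.002, 1.54]
contact_force: [1.4, 0.3, 1.8]
finger_gap: 0.0796
```

```bash
python3 - <<'E'
from h import *
to()
look('wrist','w39',(130,110,390,310),3)
E
```

```text
t36.58 pos [0.545  0.3012 0.1692] yaw 1.5401 gap 0.0796 F [1.4 0.3 1.8] -> cm [0. 0. 0.] tw 0.000
```

View pics/w39.png

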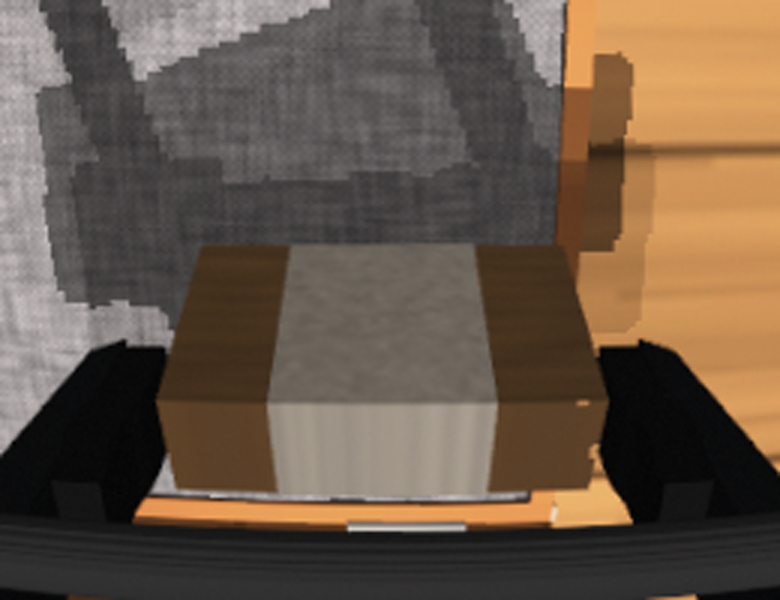

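About 70°. The rest I can right against the board itself. Carrying it over with a firm grip.

Call:
arm_command:
  commands:
    - [0,0,0,0,0.5]
    - [0,-1,0,0,0.5]
    - [0,-3,1,0,0.5]
    - [-2,-4,2,0,0.5]
    - [-5,-4,3,0,0.5]
    - [-9,-4,3,-0.03,0.5]
    - [-13,-4,3,-0.06,0.5]
    - [-17,-4,3,-0.09,0.5]
    - [-21,-4,3,-0.12,0.5]
    - [-25,-4,3,-0.136,0.5]
    - [-29,-4,2.5,-0.136,0.5]
    - [-33,-4,2,-0.136,0.5]
  newtons: 20

```text
time_s: 37.63
ee_pos: [0.5129, -0.0308, 0.2078]
ee_rot: [-1.576, 0.002, 1.676]
contact_force: [0.5, 0.2, -0.5]
finger_gap: 0.0799
```

```bash
python3 - <<'E'
from h import *
to(.535,-.148,.12,1.676)
E
```

```text
t37.63 pos [ 0.5129 -0.0308  0.2078] yaw 1.6762 gap 0.0799 F [ 0.5  0.2 -0.5] -> cm [-11.87   8.81  -0.92] tw 0.000
```

Call:
arm_command:
  commands:
    - [-4,0,-0.5,0,0.5]
    - [-8,0,-0.9,0,0.5]
    - [-11.6,1,-0.9,0,0.5]
    - [-11.6,4,-0.9,0,0.5]
    - [-11.6,7,-0.9,0,0.5]
    - [-11.6,9,-0.9,0,0.5]
    - [-11.6,11,-0.9,0,0.5]
    - [-11.6,11.5,-0.9,0,0.5]
    - [-11.6,11.5,-0.9,0,0.5]
  newtons: 20

```text
time_s: 38.38
ee_pos: [0.5334, -0.1431, 0.0904]
ee_rot: [-1.571, 0.0, 1.676]
contact_force: [-0.1, 0.6, -0.7]
finger_gap: 0.0796
```

```bash
python3 - <<'E'
from h import *
to(.532,-.148,.07,1.676)
look('wrist','w40')
look('scene','s40',(100,110,260,250),4)
E
```

```text
t38.38 pos [ 0.5334 -0.1431  0.0904] yaw 1.6759 gap 0.0796 F [-0.1  0.6 -0.7] -> cm [-0.47  2.04  0.19] tw -0.000
```

View pics/w40.png

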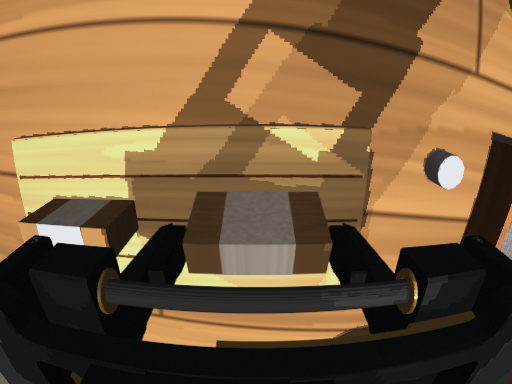

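View pics/s40.png

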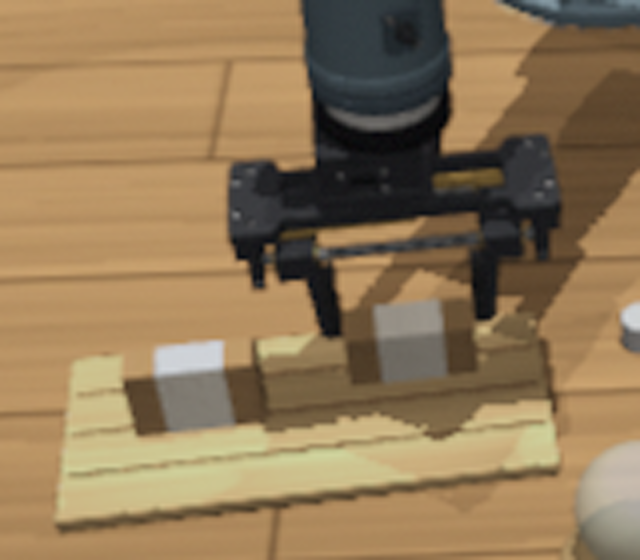

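Call:
arm_command:
  commands:
    - [0,0.6,0.1,0,0.5]
    - [0,1.2,0.1,0,0.5]
    - [0,1.5,0.1,0,0.5]
    - [0,1.5,0.1,0,0.5]
    - [0,1.5,0.1,0,0.5]
  newtons: 6

```text
time_s: 38.9
ee_pos: [0.5336, -0.1441, 0.0759]
ee_rot: [-1.573, 0.002, 1.676]
contact_force: [1.0, -2.0, 3.1]
finger_gap: 0.0801
```

Call:
arm_command:
  commands:
    - [0,0.2,0,0,0.5]
    - [0,0.3,0,0,0.5]
    - [0,0.3,0,0,0.5]
  newtons: 6

```text
time_s: 39.15
ee_pos: [0.5337, -0.1441, 0.0732]
ee_rot: [-1.573, 0.002, 1.676]
contact_force: [-1.3, -2.5, 6.0]
finger_gap: 0.0799
```

Call:
arm_command:
  commands:
    - [0,0.2,0,0,0.5]
    - [0,0.3,0,0,0.5]
    - [0,0.3,0,0,0.5]
  newtons: 6

```text
time_s: 39.4
ee_pos: [0.5338, -0.1441, 0.0702]
ee_rot: [-1.573, 0.002, 1.676]
contact_force: [-1.7, -1.6, 6.7]
finger_gap: 0.0799
```

Contact with the board. Now I'll swing the grasp over the resting edge (about 1.3 cm toward −x) with a light grip.

Call:
arm_command:
  commands:
    - [0,0,0.3,0,0.5]
    - [0,0,0.6,0,0.5]
    - [0,0,0.9,0,0.5]
    - [0,0,1.1,0,0.5]
    - [0,0,1.1,0,0.5]
  newtons: 3.5

```text
time_s: 39.82
ee_pos: [0.5209, -0.1442, 0.0687]
ee_rot: [-1.57, -0.001, 1.676]
contact_force: [0.1, -0.3, -0.7]
finger_gap: 0.08
```

```bash
python3 - <<'E'
from h import *
to()
look('wrist','w41',(130,110,390,310),3)
E
```

```text
t39.82 pos [ 0.5209 -0.1442  0.0687] yaw 1.6759 gap 0.0800 F [ 0.1 -0.3 -0.7] -> cm [0. 0. 0.] tw 0.000
```

View pics/w41.png

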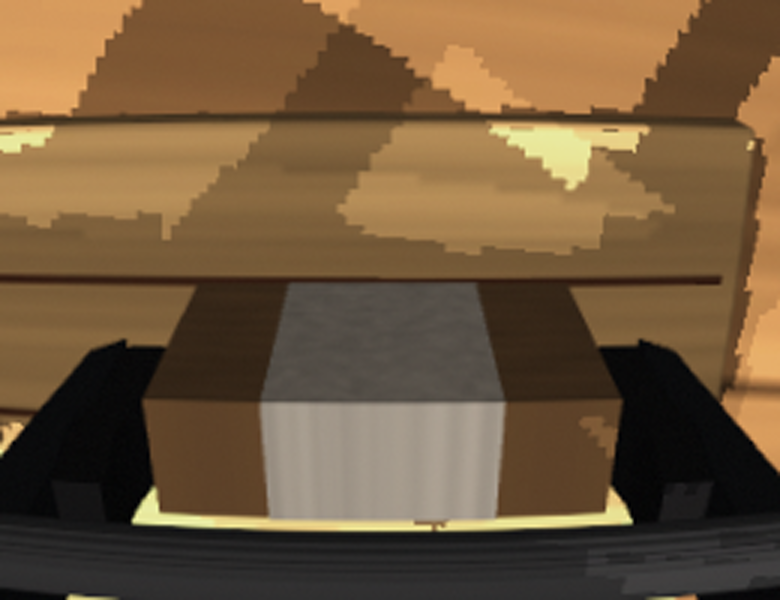

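```bash
python3 - <<'E'
from h import *
c=manip.capture('wrist')
f=lambda x,y,z:onz(c,130+x/3-.33,110+y/3-.33,z,True).round(4)
for z in(.062,.066,.07):print("top -x edge",z,f(144,402,z),f(622,402,z),"len",np.linalg.norm(f(144,402,z)-f(622,402,z)),"top +x edge",f(160,512,z),f(606,512,z),np.linalg.norm(f(160,512,z)-f(606,512,z)))
for z in(.012,.016,.02):print("bot",z,f(197,283,z),f(570,283,z),np.linalg.norm(f(197,283,z)-f(570,283,z)))
E
```

```text
top -x edge 0.062 [ 0.5181 -0.1833  0.062 ] [ 0.5097 -0.103   0.062 ] len 0.08073815702627847 top +x edge [ 0.541  -0.1808  0.062 ] [ 0.5327 -0.1007  0.062 ] 0.08052887680826053
top -x edge 0.066 [ 0.5157 -0.1823  0.066 ] [ 0.5076 -0.1045  0.066 ] len 0.07822052160398829 top +x edge [ 0.5379 -0.1799  0.066 ] [ 0.5298 -0.1022  0.066 ] 0.07812105990064395
top -x edge 0.07 [ 0.5133 -0.1813  0.07  ] [ 0.5054 -0.106   0.07  ] len 0.07571327492586752 top +x edge [ 0.5348 -0.179   0.07  ] [ 0.527  -0.1038  0.07  ] 0.07560343907521667
bot 0.012 [ 0.5163 -0.1837  0.012 ] [ 0.5078 -0.1026  0.012 ] 0.08154422113184968
bot 0.016 [ 0.5146 -0.183   0.016 ] [ 0.5063 -0.1037  0.016 ] 0.07973318004444574
bot 0.02 [ 0.5129 -0.1823  0.02  ] [ 0.5048 -0.1048  0.02  ] 0.07792214062768038
```

Top edges fit z ≈ 0.062 and the bottom edge z ≈ 0.012–0.015, with the top offset only about 2 mm. It is practically upright, so I'll seat it and release.

Call:
arm_command:
  commands:
    - [0,0.2,0,0,0.5]
    - [0,0.3,0,0,0.5]
    - [0,0.4,0,0,0.5]
    - [0,0.4,0,0,0.5]
    - [0,0.3,0,0,1]
    - [0,0.3,0,0,1]
    - [0,0.3,0,0,1]
    - [0,0.3,0,0,1]
    - [0,0.3,0,0,1]
  newtons: 3

```text
time_s: 40.67
ee_pos: [0.5217, -0.1446, 0.066]
ee_rot: [-1.571, 0.0, 1.676]
contact_force: [0.6, 0.3, -0.2]
finger_gap: 0.0884
```

```bash
python3 - <<'E'
from h import *
to()
look('wrist','w42',(130,110,390,310),3)
E
```

```text
t40.67 pos [ 0.5217 -0.1446  0.066 ] yaw 1.6760 gap 0.0884 F [ 0.6  0.3 -0.2] -> cm [0. 0. 0.] tw 0.000
```

View pics/w42.png

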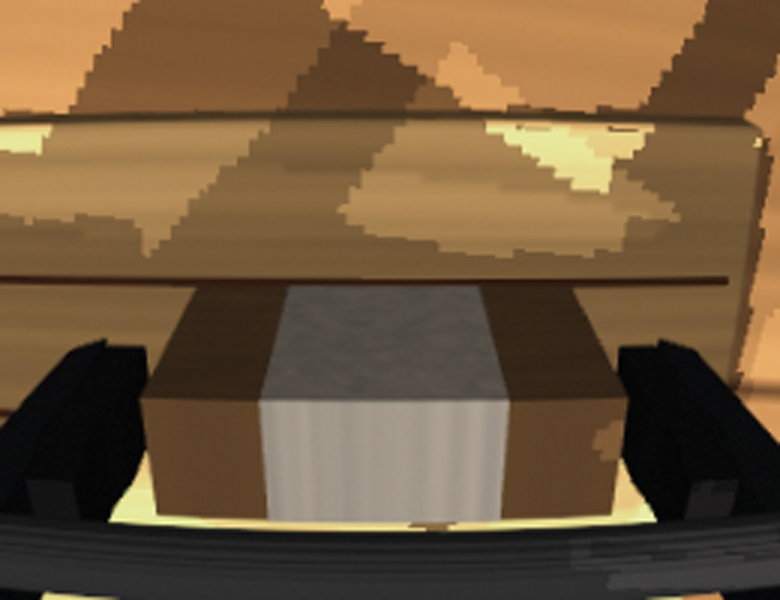

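Released and standing. I'll rise and check with the scene view.

Call:
arm_command:
  commands:
    - [0,-1.5,0,0,1]
    - [0,-3,0,0,1]
    - [0,-6,0,0,1]
    - [0,-10,0,0,1]
    - [0,-14,0,0,1]
    - [0,-16,4,0,1]
    - [0,-16,8,0,1]
    - [0,-16,8,0,1]

```text
time_s: 41.38
ee_pos: [0.4374, -0.152, 0.2261]
ee_rot: [-1.568, -0.0, 1.676]
contact_force: [-0.0, -0.6, -0.8]
finger_gap: 0.0882
```

```bash
python3 - <<'E'
from h import *
to()
look('wrist','w43')
look('scene','s43',(80,50,430,250),2)
look('top','t43')
E
```

```text
t41.38 pos [ 0.4374 -0.152   0.2261] yaw 1.6757 gap 0.0882 F [-0.  -0.6 -0.8] -> cm [0. 0. 0.] tw 0.000
```

View pics/w43.png

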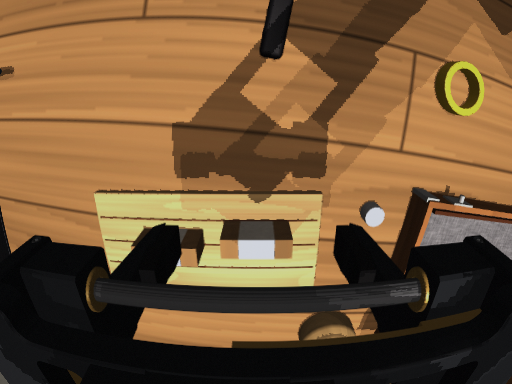

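View pics/s43.png

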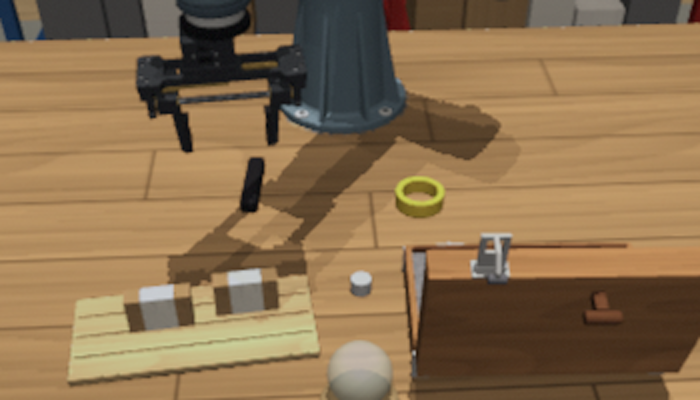

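View pics/t43.png

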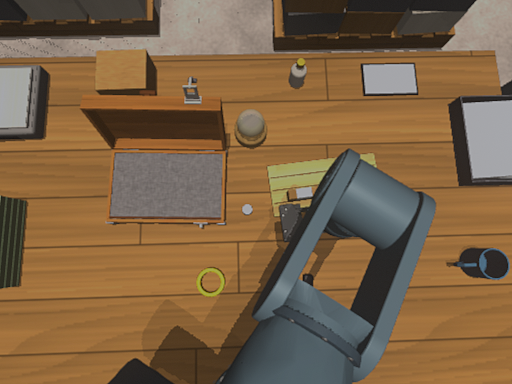

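Both boxes stand on the board at scene crop (125–192, 287–330) and (212–277, 270–315), and the case is empty. Before closing the lid I'll check the clearance to the brown block behind it.

```bash
python3 - <<'E'
from h import *
t=manip.capture('top');s=manip.capture('scene')
print("block near-bottom edge",onz(t,105,104,0).round(3),onz(t,154,103,0).round(3), "top corners h=.09",onz(t,97,88,.09).round(3),onz(t,150,87,.09).round(3))
hx,hz=.6537,.045
for th in np.arange(1.75,-.01,-.1):
    x=-.165*np.cos(th)+.035*np.sin(th);z=.165*np.sin(th)+.035*np.cos(th)
    print("%.2f TCP x %.3f z %.3f"%(th,hx+x+.010,hz+z+.025))
to(.755,.285,.34,1.533)
E
```

```text
block near-bottom edge [0.8   0.397 0.   ] [0.8   0.259 0.   ] top corners h=.09 [0.806 0.381 0.09 ] [0.806 0.245 0.09 ]
1.75 TCP x 0.728 z 0.226
1.65 TCP x 0.712 z 0.232
1.55 TCP x 0.695 z 0.236
1.45 TCP x 0.679 z 0.238
1.35 TCP x 0.662 z 0.239
1.25 TCP x 0.645 z 0.238
1.15 TCP x 0.628 z 0.235
1.05 TCP x 0.612 z 0.231
0.95 TCP x 0.596 z 0.225
0.85 TCP x 0.581 z 0.217
0.75 TCP x 0.567 z 0.208
0.65 TCP x 0.554 z 0.198
0.55 TCP x 0.541 z 0.186
0.45 TCP x 0.530 z 0.173
0.35 TCP x 0.521 z 0.159
0.25 TCP x 0.512 z 0.145
0.15 TCP x 0.506 z 0.129
0.05 TCP x 0.501 z 0.113
t41.63 pos [ 0.4431 -0.1532  0.2261] yaw 1.6761 gap 0.0881 F [-0.   0.6  0.8] -> cm [ 40.29 -11.37 -35.63] tw 0.143
```

Call:
arm_command:
  commands:
    - [1,-4,-2,0,0]
    - [4,-8,-4,0.02,-1]
    - [7,-11.5,-7,0.04,-1]
    - [10,-11.5,-10,0.06,-1]
    - [13,-11.5,-13,0.08,-1]
    - [16,-11.5,-16,0.1,-1]
    - [19,-11.5,-19,0.12,-1]
    - [22,-11.5,-21,0.143,-1]
    - [25,-11.5,-24,0.143,-1]
    - [28,-11.5,-27,0.143,-1]
    - [31,-11.5,-29,0.143,-1]
    - [34,-11.5,-32,0.143,-1]
  newtons: 30

```text
time_s: 42.63
ee_pos: [0.7157, 0.2083, 0.3394]
ee_rot: [-1.57, -0.0, 1.534]
contact_force: [-0.4, -0.4, 0.2]
finger_gap: 0.0103
```

```bash
python3 - <<'E'
from h import *
to(.752,.285,.34,1.533)
E
```

```text
t42.63 pos [0.7157 0.2083 0.3394] yaw 1.5343 gap 0.0103 F [-0.4 -0.4  0.2] -> cm [ 7.8  -0.06 -3.35] tw 0.001
```

Call:
arm_command:
  commands:
    - [3,0,-1.5,0,-1]
    - [6,0,-3.2,0,-1]
    - [7.4,0,-3.6,0,-1]
    - [7.4,0,-3.6,0,-1]
    - [7.4,3,-3.6,0,-1]
    - [7.4,6,-3.6,0,-1]

```text
time_s: 43.13
ee_pos: [0.7546, 0.2783, 0.2823]
ee_rot: [-1.576, -0.001, 1.534]
contact_force: [0.1, -0.4, -0.3]
finger_gap: 0.0004
```

```bash
python3 - <<'E'
from h import *
to(.752,.285,.215,1.533)
look('scene','s44',(230,40,440,240),3)
look('wrist','w44')
E
```

```text
t43.13 pos [0.7546 0.2783 0.2823] yaw 1.5340 gap 0.0004 F [ 0.1 -0.4 -0.3] -> cm [0.65 6.73 0.32] tw 0.001
```

View pics/s44.png

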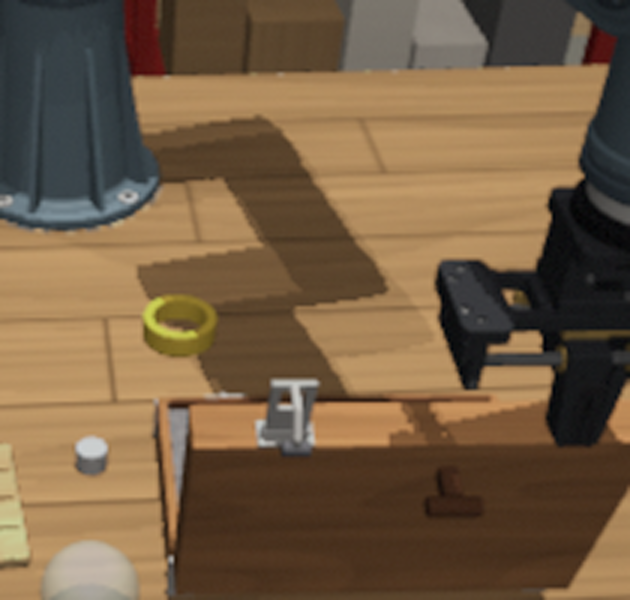

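View pics/w44.png

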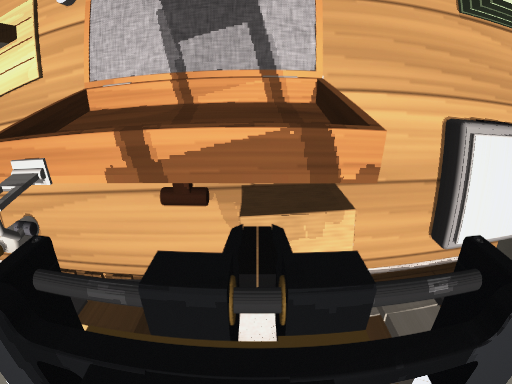

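The closed fingers are behind the lid and clear of the handle. I'll lower them and push the lid over.

Call:
arm_command:
  commands:
    - [0.5,3.5,0.2,0,-1]
    - [0.5,6.7,0.2,0,-1]
    - [0.5,6.7,0.2,0,-1]
    - [0.5,6.7,2,0,-1]
    - [0.5,6.7,3.5,0,-1]
    - [0.5,6.7,5.2,0,-1]
    - [0.5,6.7,7,0,-1]
    - [0.5,6.7,8.8,0,-1]
    - [0.5,6.7,10.5,0,-1]
    - [0.5,6.7,12,0,-1]
    - [0.5,6.4,13.5,0,-1]
    - [0.5,6.4,14.3,0,-1]
  newtons: 30

```text
time_s: 44.23
ee_pos: [0.6122, 0.2879, 0.2216]
ee_rot: [-1.578, -0.001, 1.533]
contact_force: [6.3, -0.8, -0.3]
finger_gap: 0.0003
```

```bash
python3 - <<'E'
from h import *
to(.596,.284,.222,1.533)
look('scene','s45',(230,40,440,240),3)
E
```

```text
t44.23 pos [0.6122 0.2879 0.2216] yaw 1.5325 gap 0.0003 F [ 6.3 -0.8 -0.3] -> cm [-0.45 -0.05  1.6 ] tw -0.000
```

View pics/s45.png

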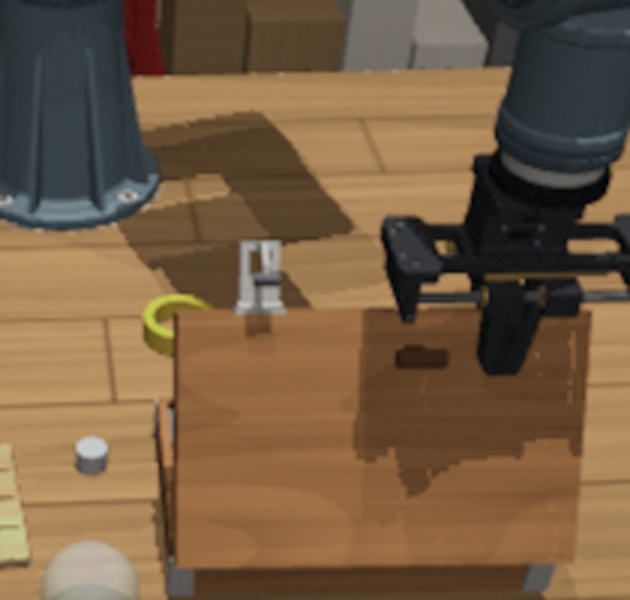

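The lid follows, now at about 1.0 rad. I'll push it on down to shut.

Call:
arm_command:
  commands:
    - [0,0.2,1.6,0,-1]
    - [0,0.5,3.1,0,-1]
    - [0,1.4,4.5,0,-1]
    - [0,2.4,5.8,0,-1]
    - [0,3.6,7.1,0,-1]
    - [0,4.9,8.2,0,-1]
    - [0,6.3,9.1,0,-1]
    - [0,7.7,10,0,-1]
    - [0,9.3,10.6,0,-1]
    - [0,10.7,11.1,0,-1]
    - [0,11.5,11.2,0,-1]
    - [0,11.8,11.2,0,-1]
  newtons: 30

```text
time_s: 45.28
ee_pos: [0.4993, 0.2926, 0.105]
ee_rot: [-1.569, 0.001, 1.534]
contact_force: [-28.0, -12.1, 67.3]
finger_gap: 0.0003
```

```bash
python3 - <<'E'
from h import *
to()
look('scene','s46',(230,40,440,240),3)
look('wrist','w46')
E
```

```text
t45.28 pos [0.4993 0.2926 0.105 ] yaw 1.5337 gap 0.0003 F [-28.  -12.1  67.3] -> cm [0. 0. 0.] tw 0.000
```

View pics/s46.png

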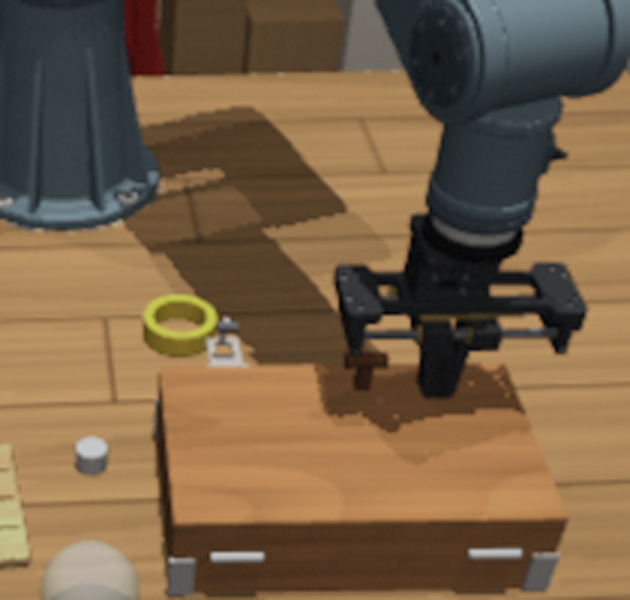

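View pics/w46.png

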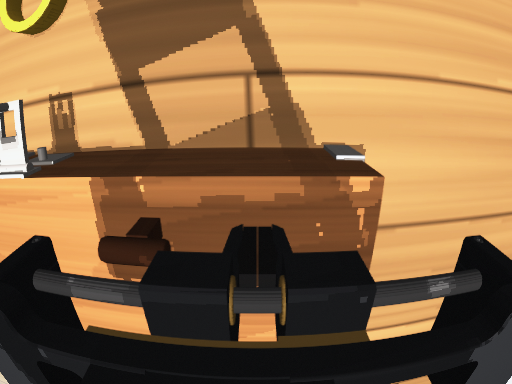

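The lid is fully shut: the fingertip sits at z 0.080. The press reached 67 N at the fingertips, more than needed, so I'll ease off now and go to the hasp knob.

Call:
arm_command:
  commands:
    - [0,-1,0,0,-1]
    - [0,-4,0,0,-1]
    - [0,-8,0,0,-1]
    - [-4,-9,2,0,-0.5]
    - [-8,-9,4,0,0]
    - [-12,-9,6,0,0.1]
    - [-16.5,-9,8,0,0.1]
    - [-16.5,-9,8,0,0.1]
    - [-16.5,-9,8,0,0.1]
    - [-16.5,-9,8,0,0.1]
  newtons: 10

```text
time_s: 46.22
ee_pos: [0.4133, 0.1299, 0.1903]
ee_rot: [-1.572, -0.001, 1.53]
contact_force: [0.2, 0.6, 0.1]
finger_gap: 0.0447
```

```bash
python3 - <<'E'
from h import *
to()
look('wrist','w47',(150,110,410,310),3)
look('top','t47',(95,135,265,250),4)
look('scene','s47',(230,100,440,240),3)
E
```

```text
t46.22 pos [0.4133 0.1299 0.1903] yaw 1.5304 gap 0.0447 F [0.2 0.6 0.1] -> cm [0. 0. 0.] tw 0.000
```

View pics/w47.png

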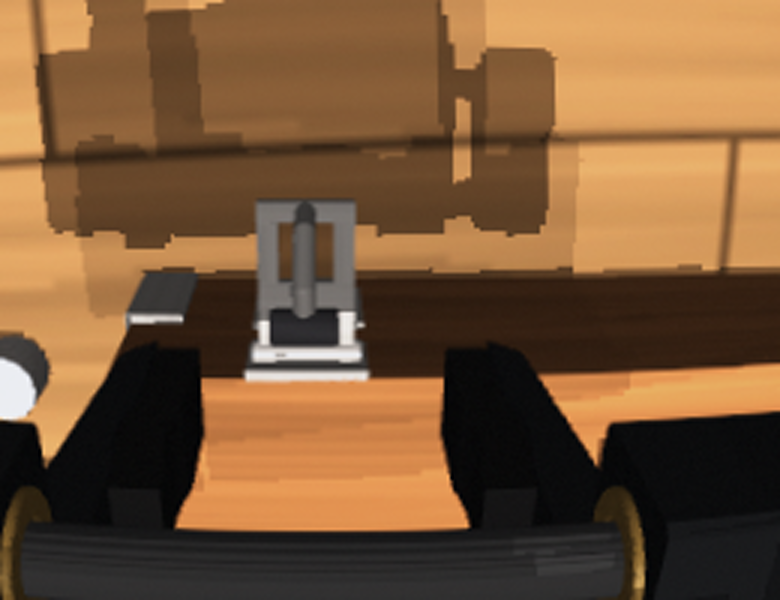

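View pics/s47.png

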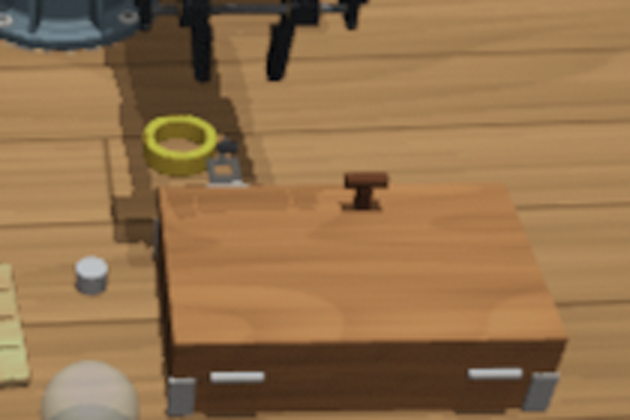

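```bash
python3 - <<'E'
from h import *
w=manip.capture('wrist');s=manip.capture('scene')
a=ray(w,150+305/3-.33,110+326/3-.33,True);b=ray(s,230+227/3-.33,100+146/3-.33)
p,e=tri(a,b);print(p.round(4),np.round(e,4))
hx,hz=.4515,.070
for z in(.09,.1,.105):print(z,onz(w,150+305/3-.33,110+326/3-.33,z,True).round(4))
o=hx-p[0];u=p[2]-hz;print("r",np.hypot(o,u)*1000,"phi",np.arctan2(u,o)-np.arctan2(-22,32))
to(p[0],p[1],p[2]+.006,1.533)
E
```

```text
[0.4278 0.125  0.1021] [0.0028 0.0028]
0.09 [0.4339 0.1274 0.09  ]
0.1 [0.4293 0.1277 0.1   ]
0.105 [0.427  0.1279 0.105 ]
r 39.92270660679936 phi 1.5380887429865826
t46.47 pos [0.4129 0.1312 0.1892] yaw 1.5343 gap 0.0485 F [-0.2  0.7  0.4] -> cm [-0.57  8.11 -1.51] tw 0.001
```

The knob is at (0.428, 0.126, 0.102), at radius 40 mm (38.8 expected) and φ ≈ 1.54. I'll descend and pinch.

Call:
arm_command:
  commands:
    - [-0.4,1.5,-1.5,0,0.1]
    - [-0.4,4,-1.5,0,0.1]
    - [-0.4,6.5,-1.5,0,0.1]
    - [-0.4,8,-1.5,0,0.1]
    - [-0.4,8,-1.5,0,0.1]
    - [-0.4,8,-1.5,0,-1]
    - [-0.4,8,-1.5,0,-1]
    - [-0.4,8,-1.5,0,-1]
    - [-0.4,8,-1.5,0,-1]
    - [-0.4,8,-1.5,0,-1]
    - [-0.4,8,-1.5,0,-1]
  newtons: 15

```text
time_s: 47.38
ee_pos: [0.4277, 0.125, 0.1099]
ee_rot: [-1.572, 0.002, 1.534]
contact_force: [-1.4, -5.8, 2.6]
finger_gap: 0.0174
```

```bash
python3 - <<'E'
from h import *
to()
look('wrist','w48',(150,110,410,310),3)
hx,hz=.4515,.070
for f in np.arange(1.42,-.11,-.12):
    o=32*np.cos(f)+22*np.sin(f);u=-22*np.cos(f)+32*np.sin(f)
    o0=32*np.cos(1.54)+22*np.sin(1.54);u0=-22*np.cos(1.54)+32*np.sin(1.54)
    print(round(f,2),"ty",round((u0-u)/10,2),"tz",round((o-o0)/10,2))
E
```

```text
t47.38 pos [0.4277 0.125  0.1099] yaw 1.5337 gap 0.0174 F [-1.4 -5.8  2.6] -> cm [0. 0. 0.] tw 0.000
1.42 ty 0.3 tz 0.36
1.3 ty 0.64 tz 0.68
1.18 ty 1.01 tz 0.96
1.06 ty 1.41 tz 1.19
0.94 ty 1.84 tz 1.37
0.82 ty 2.29 tz 1.49
0.7 ty 2.75 tz 1.57
0.58 ty 3.22 tz 1.58
0.46 ty 3.68 tz 1.55
0.34 ty 4.14 tz 1.45
0.22 ty 4.58 tz 1.31
0.1 ty 5.0 tz 1.11
-0.02 ty 5.39 tz 0.86
```

View pics/w48.png

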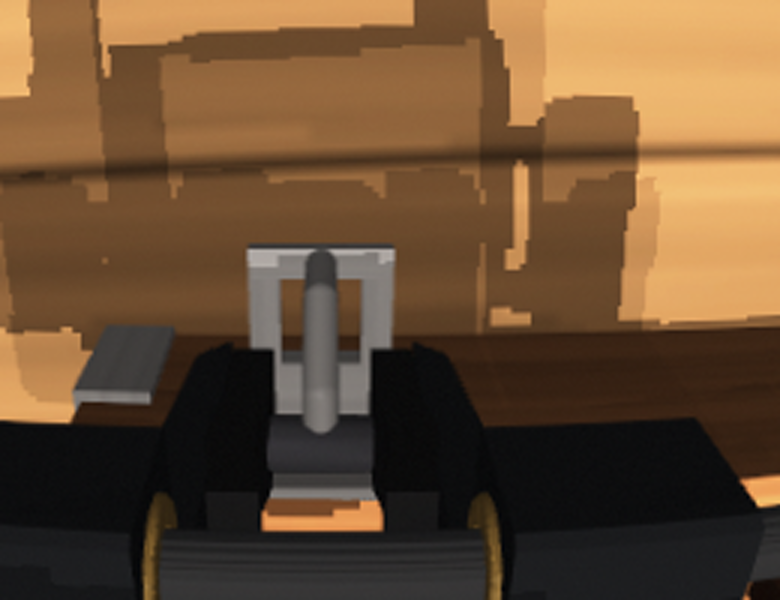

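The knob is pinched. I'll follow the arc down.

Call:
arm_command:
  commands:
    - [-0.05,0.3,0.36,0,-1]
    - [-0.05,0.64,0.68,0,-1]
    - [-0.05,1.01,0.96,0,-1]
    - [-0.05,1.41,1.19,0,-1]
    - [-0.05,1.84,1.37,0,-1]
    - [-0.05,2.29,1.49,0,-1]
    - [-0.05,2.75,1.57,0,-1]
    - [-0.05,3.22,1.58,0,-1]
    - [-0.05,3.68,1.55,0,-1]
    - [-0.05,4.14,1.45,0,-1]
    - [-0.05,4.58,1.31,0,-1]
    - [-0.05,5.0,1.11,0,-1]
  newtons: 15

```text
time_s: 48.43
ee_pos: [0.4165, 0.1254, 0.0589]
ee_rot: [-1.572, 0.001, 1.533]
contact_force: [0.3, -6.0, 3.4]
finger_gap: 0.0173
```

Call:
arm_command:
  commands:
    - [0,0.2,-0.13,0,-1]
    - [0,0.4,-0.25,0,-1]
    - [0,0.45,-0.35,0,-1]
    - [0,0.45,-0.35,0,-1]
  newtons: 15

```text
time_s: 48.77
ee_pos: [0.4191, 0.1253, 0.0545]
ee_rot: [-1.569, 0.001, 1.533]
contact_force: [-3.1, -5.8, 7.8]
finger_gap: 0.0171
```

```bash
python3 - <<'E'
from h import *
to()
look('wrist','w49',(150,110,410,310),3)
E
```

```text
t48.77 pos [0.4191 0.1253 0.0545] yaw 1.5332 gap 0.0171 F [-3.1 -5.8  7.8] -> cm [0. 0. 0.] tw 0.000
```

View pics/w49.png

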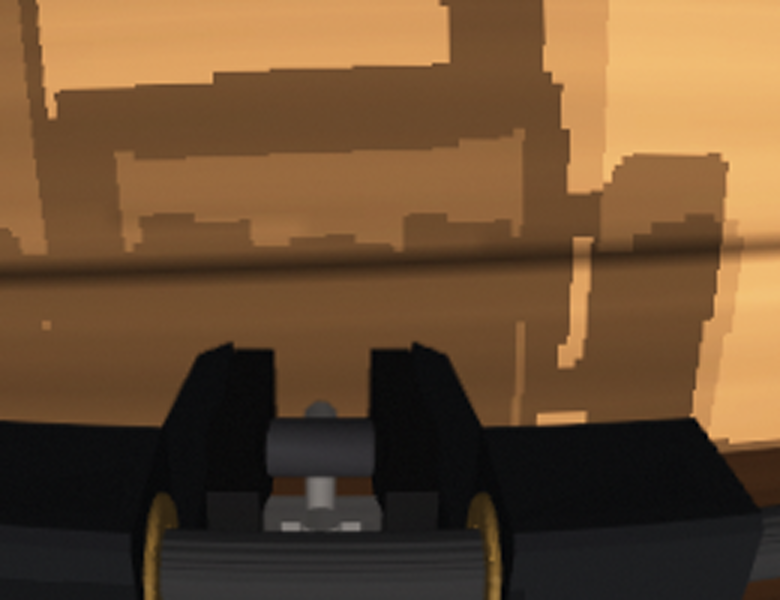

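Reaction forces (−3, +8 N) suggest it is at its stop. I'll give one small extra press in the closing direction, then release and rise.

Call:
arm_command:
  commands:
    - [0,0.2,-0.25,0,-1]
    - [0,0.2,-0.25,0,-1]
    - [0,0.2,-0.25,0,-1]
  newtons: 15

```text
time_s: 49.07
ee_pos: [0.4205, 0.1252, 0.0525]
ee_rot: [-1.567, 0.001, 1.534]
contact_force: [-7.8, -5.2, 12.7]
finger_gap: 0.0172
```

Call:
arm_command:
  commands:
    - [0,0,0,0,0.2]
    - [0,0,0,0,0.2]
    - [0,0,0,0,0.2]
    - [0,0,0,0,0.2]
    - [0,-3,0.2,0,0.2]
    - [0,-6,0.5,0,0.2]
    - [0,-10,1,0,0.2]
    - [0,-13,1,0,0.2]
    - [0,-13,1,0,0.2]

```text
time_s: 49.82
ee_pos: [0.4157, 0.1264, 0.1886]
ee_rot: [-1.582, -0.001, 1.534]
contact_force: [1.4, -1.1, -0.2]
finger_gap: 0.053
```

```bash
python3 - <<'E'
from h import *
to()
look('wrist','w50',(150,110,410,310),3)
w=manip.capture('wrist')
E
```

```text
t49.82 pos [0.4157 0.1264 0.1886] yaw 1.5335 gap 0.0530 F [ 1.4 -1.1 -0.2] -> cm [0. 0. 0.] tw 0.000
```

View pics/w50.png

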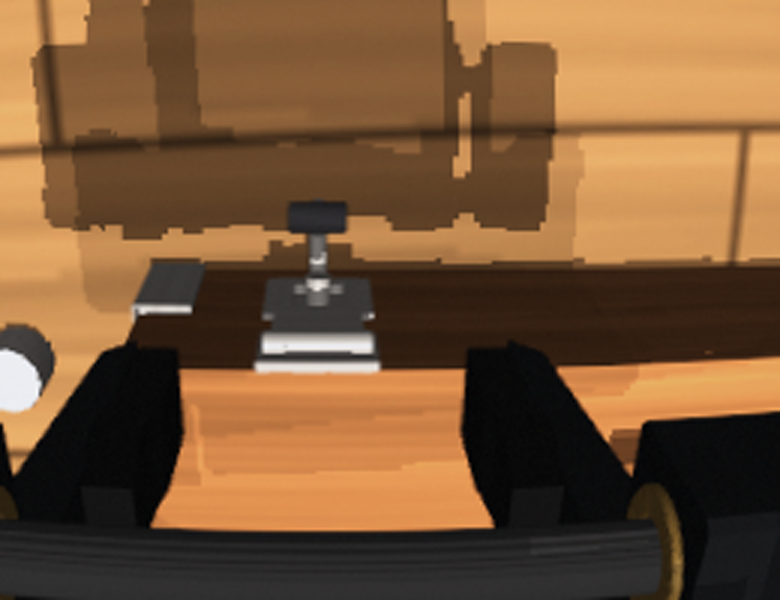

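The hasp hangs down over the catch as at the start. I'll move the arm clear and make a last check of everything.

```bash
python3 - <<'E'
from h import *
w=manip.capture('wrist');print(onz(w,150+317/3-.33,110+217/3-.33,.048,True).round(4))
to(.30,.30,.3)
E
```

```text
[0.4142 0.1263 0.048 ]
t49.97 pos [0.4119 0.126  0.1822] yaw 1.5331 gap 0.0529 F [-0.4 -0.7 -0.2] -> cm [ 16.96 -11.78  11.84] tw 0.000
```

Call:
arm_command:
  commands:
    - [2,-4,2,0,0.2]
    - [4,-8,4,0,0.2]
    - [8,-11,6,0,0.2]
    - [12,-11,9,0,0.2]
    - [15,-11,11,0,0.2]
    - [17,-11,11,0,0.2]
    - [20,-11,11,0,0.2]
    - [20,-11,11,0,0.2]
    - [20,-11,11,0,0.2]

```text
time_s: 50.72
ee_pos: [0.3085, 0.3306, 0.2901]
ee_rot: [-1.567, 0.003, 1.536]
contact_force: [0.4, -0.0, -0.1]
finger_gap: 0.0532
```

```bash
python3 - <<'E'
from h import *
to()
t=look('top','t51',(85,90,405,260),2)
look('top','t51b',(95,135,265,250),4)
look('scene','s51',(90,130,430,290),2)
E
```

```text
t50.72 pos [0.3085 0.3306 0.2901] yaw 1.5364 gap 0.0532 F [ 0.4 -0.  -0.1] -> cm [0. 0. 0.] tw 0.000
```

View pics/t51.png

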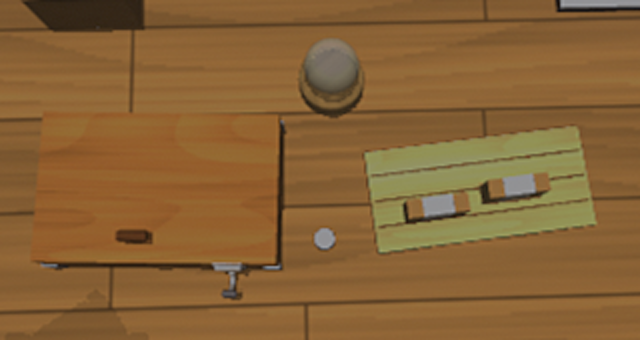

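View pics/s51.png

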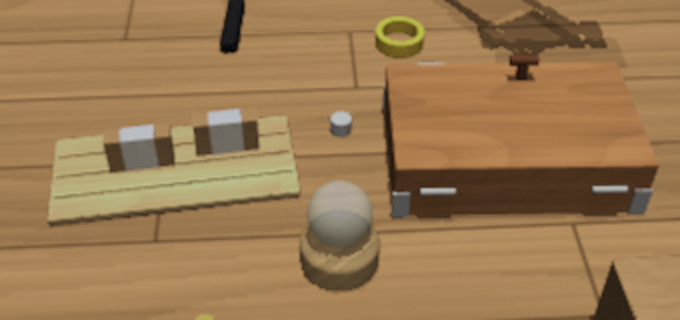

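View pics/t51b.png

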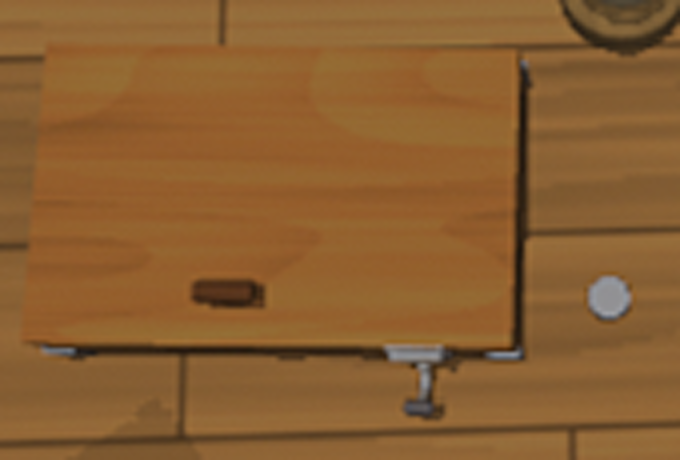

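```bash
python3 - <<'E'
from h import *
a=cv2.imread("pics/top0.png");b=manip.capture('top')["image"]
d=cv2.absdiff(a,b).max(2)
for n,(u0,v0,u1,v1) in dict(hasp=(188,218,212,245),lid=(100,145,230,222),tin=(238,200,258,220),lamp=(230,105,272,150)).items():
    r=d[v0:v1,u0:u1];print(n,(r>25).sum(),r.max())
crop(b,255,145,395,225,5,"pics/t52.png")
E
```

```text
hasp 7 32
lid 4 29
tin 0 4
lamp 0 4
```

View pics/t52.png

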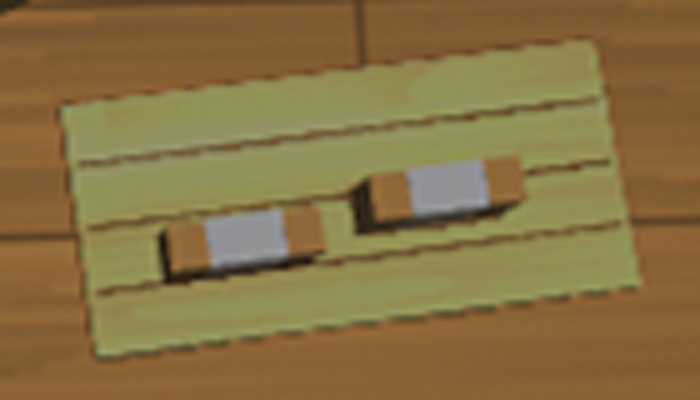

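```bash
python3 - <<'E'
from h import *
a=cv2.imread("pics/top0.png");b=manip.capture('top')["image"]
for i in(a,b):
    g=cv2.cvtColor(i,cv2.COLOR_BGR2HSV)[215:246,185:215]
    m=(g[...,1]<90).astype(np.uint8); ys,xs=np.nonzero(m); print(len(xs),xs.mean()+185,ys.mean()+215, [(r+215,int(m[r].sum())) for r in range(31) if m[r].any()])
E
```

```text
125 199.392 227.2 [(221, 12), (222, 16), (223, 17), (224, 16), (225, 12), (226, 4), (227, 3), (228, 3), (229, 3), (230, 3), (231, 3), (232, 3), (233, 2), (234, 2), (235, 5), (236, 7), (237, 7), (238, 7)]
124 199.28225806451613 227.2983870967742 [(221, 11), (222, 16), (223, 17), (224, 16), (225, 11), (226, 4), (227, 3), (228, 3), (229, 3), (230, 3), (231, 3), (232, 3), (233, 2), (234, 3), (235, 6), (236, 7), (237, 7), (238, 6)]
```

The hasp's silhouette matches the start to within about 0.1 px. Handing in.

```bash
python3 -c "
from station import manip
print(manip.finish_job())"
```

```text
the job is handed in; nothing more can be done
None
```

The job is done and handed in at about 51 s. I swung the hasp up and opened the lid. The case held two gift boxes, and both now stand on their long thin edges on the display board. The lid is shut and the hasp is back down over the catch.

**Last checks, with the arm clear:**
- **Boxes:** both were upright on the board in the top and scene views. When released, the first box's top edge was within 1 mm of being over its bottom edge, and the second's about 2 mm off just before release.
- **Lid:** its view from above matched the start picture, and at the final press the fingertip stood at the lid's nominal height of 80 mm.
- **Hasp:** its outline matched the start picture to about 0.1 pixel.
- **Tin and lamp:** unchanged from the start picture.

**What did not go cleanly:**
- **Lid press:** my final push on the lid reached about 67 N vertically (about 74 N in all). The push was with the fingertips and stayed below the 120 N wrist limit, but it was harder than needed.
- **Second box:** it first slid in the grip while I was tilting it, so I set it back down in the case and grasped it again.
- **Hasp release:** I lifted the tool about 5 cm too early when first letting go of the hasp. The pictures showed no harm.
- **Knob check:** one late wrist-camera reading of the knob was about 6 mm off. It paired a pixel with a later arm pose, so I relied on the top camera instead.

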